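Load coated boards into the curing station with a lifter

TASK

The boards standing on the bench are freshly coated, so nothing of the robot may touch them: take the lifter out of its cradle, slide its blade under each board between the standoffs, and set every board down on its feet on the station's carriage. When all of them are on it, wind the crank one full turn to its stop so that the carriage runs in under the lamp, and have the lifter lying back in its cradle the same way round as before; leave the other things on the bench where they are.

Things in the scene. Friction and masses are not known exactly. Their poses are not given: they have to be found in the camera images.
- lifter: Spatula, 240 mm long, 160 g: a straight round black handle 18 mm in diameter and 130 mm long, and a steel blade in front of and below it. Origin on the handle's axis at mid-length; x runs along the handle towards the blade, z up. The neck drops from x = 70 to 90 mm. The flat blade is 44 mm wide and 3 mm thick, from x = 85 to 175 mm (its last 10 mm only 2 mm thick), its underside at z = -68 mm and its top at -65 mm. The centre of mass is near x = 15 mm
- lifter_grip (a point): Point on the handle's axis at mid-length (the lifter's origin): the place to grip, between the two cradle posts
- lifter_blade (a point): Middle of the blade's top face, at x = 130, z = -65 mm in the lifter's frame
- cradle: Fixed grey cradle for the lifter: base 130 x 70 mm and two posts with upward V notches 92 mm apart (each post 12 mm thick along x, 60 mm wide across, notch 45 degrees a side and open to about 108 mm height); it holds the lifter by the round handle, its blade hanging clear in front. Origin under its centre on the bench; x is the way the lifter's blade points when stowed, z up
- cradle_rest (a point): Where the middle of the handle lies when the lifter is stowed, 98 mm above the bench
- carriage_mid (a point): Centre of the top face of the carriage, a flat aluminium plate 180 mm (x) by 350 mm (y), 30 mm above the bench, with no lip in front (-x) and a lip 6 mm high and 4 mm wide along the back and both ends. Axes: x the way it slides, towards the lamp; z up. There is room for three boards side by side along y
- carriage (a joint): Slide of the carriage, m: 0 out (loading place), 0.080 fully in under the lamp. Geared to the crank, 80 mm to one turn; do not push it by hand. The lamp housing hangs 0.11 m over the plate's level and begins 115 mm beyond the middle of the carriage in its loading place
- crank (a joint): Angle of the hand crank, rad: 0 at the start, grows counter-clockwise seen from above to the stop at 6.28 (one full turn, carriage fully in). Light friction, about 2 N at the knob; it stays where it is left
- crank_knob (a point): Middle of the upright crank knob, round, 17 mm in diameter and 42 mm tall, 66 mm above the bench; it spins freely on its pin and stands 36 mm from the crank's axis on a disc of 90 mm diameter whose top is 42 mm above the bench; the 32 mm hub at its centre rises to 50 mm
- crank_axis (a point): Point on the crank's upright axis at the height of the knob's middle
- board1: Green circuit board, 90 x 90 mm, 70 g, on four brass standoffs (6.4 mm thick, at x, y = +-41 mm) that raise it: underside 15 mm and top 18 mm above its feet, parts on it up to 26 mm. Origin at its centre at the level of the feet, z up; a blade can go under from any of the four sides. May be absent
- board2: Green circuit board, 90 x 90 mm, 70 g, on four brass standoffs (6.4 mm thick, at x, y = +-41 mm) that raise it: underside 15 mm and top 18 mm above its feet, parts on it up to 26 mm. Origin at its centre at the level of the feet, z up; a blade can go under from any of the four sides. May be absent
- board3: Green circuit board, 90 x 90 mm, 70 g, on four brass standoffs (6.4 mm thick, at x, y = +-41 mm) that raise it: underside 15 mm and top 18 mm above its feet, parts on it up to 26 mm. Origin at its centre at the level of the feet, z up; a blade can go under from any of the four sides. May be absent
- marker: White and black felt marker, 17 x 136 mm, lying; a bystander, origin under its centre
- tape_roll: Roll of orange tape, 51 mm, 19 mm high; a bystander, origin under its centre
- cutters: Red-handled side cutters, 134 mm, lying; a bystander, origin under its centre
Things that resemble listed ones, but are neither listed nor needed, are in the scene too. Of the things that look like the cradle, the larger one is meant. Leave any blue look-alike of the board3 alone.

How it is judged:
By the outcome, as a careful person would: the job done as asked, in the order asked, and still so for the second after the job is handed in, with the robot touching nothing.
Of board1, board2, board3 only 2 to 3 are there at a start; the rules pass over those that are not, and their reading is None.
At some moment in a run one of board1, board2, board3 may be knocked a few centimetres aside while the robot is not near it.
It also fails if it takes over 210 s, if anything falls off the work surface, if the arm or the gripper's body presses on something with over 40 N, if the wrist force passes 120 N, or if a joint passes its speed limit or range.

ROBOT

A 6-joint arm with a two-finger parallel gripper is mounted at the origin on a cart in front of the work surface, level with it; the furniture and walls round the work are solid. World frame = base frame: x ahead of the robot, y to its left, z up, the work surface at z = 0. Lengths are in m, angles in rad, forces in N, time in s.
With the tool pointing down it reaches from about 0.3 to 0.775 m from the base axis. Payload 14.6 kg.
Tool frame: the origin (TCP) lies on the mounting face of the last link; the fingertips stand 199 mm ahead of it and the grasp point (between the pads) lies 180 mm ahead of it; z points along the fingers, y is the line along which they close (so a half turn about z gives the same grasp; the last joint's range is limited). The gripper opens to 94 mm and grips with 3 to 60 N. Pads are 16 mm wide; open, the fingers measure 119 mm over their backs; the gripper's body (75 mm by 177 mm) begins 78 mm behind the grasp point.
Start: joints at [-1.178, 0.3, 1.521, -0, 1.321, -0.067], TCP at [0.244, -0.493, 0.405] pointing down, gripper open.
Joint ranges: [-3.03, 3.03], [-0.79, 2.21], [0.23, 2.52], [-1.04, 4.18], [0, 3.07], [-2.55, 2.55]. Speed limits (rad/s): [2.22, 2.22, 2.57, 3.14, 3.14, 3.14].

INTERFACE

Orientations are given as [roll, pitch, yaw] about the fixed x, y, z axes, in that order (R = Rz(yaw) Ry(pitch) Rx(roll)).
In Python, from station import get_obs, camera, hand_in gives the robot as it stands.
- The arm moves only by the tool apply_moves, never from a script. Its argument "increments" is a list of rows, each an object of numbers: "tx", "ty", "tz": the shift along the tool's x, y, z as a fraction of full scale; "ax", "ay", "az": the turn, a rotation vector about the tool's x, y, z as a fraction of full scale. In form: [{"tx": .., "ty": .., "tz": .., "ax": .., "ay": .., "az": ..}, ...]. A call has 1 to 12 rows; each row shifts and turns the commanded pose from where the row before left it, along the tool's axes as they then stand; what a row does not reach is not made up. Full scale, the value 1, is 30 mm for a shift and 5 degrees for a turn. A row lasts 1/8 s, in which the tool goes at most 62.5 mm and 10.7 degrees, less where a joint would pass 70% of its speed; a pose out of reach is approached as far as the arm can. A call with a number of a shift or a turn outside -1 to 1 is refused whole. A call with a gripper value outside its range is refused whole. "jaw" is the closure, from 0 (fully open) to 1 (shut), set as the call begins (left out, the last holds). The fingers move at their own pace and stop on an object; "force" is the grip in N (left out, the last holds). Time passes only in rows, so rows that do not move let the fingers close. It gives the time, the measured TCP pose, the force, the opening and the grip force at its end, in the units of the state.
- get_obs(): the state, without advancing time (a new reading comes with each control period).
- camera(name): name is "side" or "top"; returns a dict with "pixels" (480x640x3 uint8, red, green, blue), "camera_matrix" (3x3 intrinsics, pixels), "dist" ([k1, k2, p1, p2, k3] as OpenCV has them; the pictures are not rectified), "R" (3x3) and "t" (3): a world point X has camera coordinates R X + t. Camera axes: x right, y down, z forward; pixel columns grow to the right and rows downward; lengths in m; the calibration is good to about 2 mm. A picture is of the moment at which its call begins. There is no depth.
- hand_in(): hands the job in; it is judged then, once.
The state is a dict: "time_s": time; "qpos": joint angles; "joint_vel": joint speeds; "tau": joint torques, N m; "ee_pos": TCP position; "eef_rot": TCP orientation; "force": force on the tool from outside, world axes, zero at the start; "moment": the same for the moment, N m; "grip_width": finger opening in m; "grip_force": force on a finger pad.
Only numpy, scipy, OpenCV 4.12 (cv2) and the standard library are available. Lean on these libraries where they do the work, as an engineer would, in place of code of your own. Each camera call takes 0.05 s, during which the arm holds its last target. There are 200 camera calls.

## Working session

There is one attempt and no reset: what is moved stays moved. The work goes in short steps, Python scripts to look and compute and a tool call to move; the robot and the scene stay as the last step left them, time stands still between calls to the robot, and variables do not carry over. Pictures are saved under pics/ and viewed, at most 14 in all, crops included, and the job is handed in when it is done.

Besides the shell and the picture viewer there is one more tool, called by a JSON object that holds its "op" and its "data", one argument or row to a line. apply_moves: Moves the arm, as the interface text tells. Its arguments: {"type":"object","properties":{"increments":{"type":"array"},"jaw":{"type":"number"},"force":{"type":"number"}},"required":["increments"]}

```bash
ls; mkdir -p pics
cat > h.py <<'E'
import numpy as np, cv2
from station import get_obs, camera, hand_in
def grab(n,name):
    c=camera(n); cv2.imwrite(f'pics/{name}.png',c['pixels'][:,:,::-1]); return c
def ray(c,px,z):
    K=np.array(c['camera_matrix']);R=np.array(c['R']);t=np.array(c['t'])
    u=cv2.undistortPoints(np.array(px,float).reshape(-1,1,2),K,np.array(c['dist'])).reshape(-1,2)
    d=np.c_[u,np.ones(len(u))]@R; o=-R.T@t
    return o+d*((z-o[2])/d[:,2])[:,None]
def proj(c,P):
    K=np.array(c['camera_matrix']);R=np.array(c['R']);t=np.array(c['t'])
    return cv2.projectPoints(np.array(P,float).reshape(-1,1,3),cv2.Rodrigues(R)[0],t,K,np.array(c['dist']))[0].reshape(-1,2)
E
python3 - <<'E'
from h import *
import pickle
for n in('top','side'):
    c=grab(n,n+'0'); pickle.dump(c,open(n+'0.pkl','wb')); print(n,-np.array(c['R']).T@c['t'],np.array(c['R'])[2],c['camera_matrix'])
print(get_obs())
E
```

```text
pics
top [0.33459644 0.07025512 1.4948226 ] [ 0.12019171 -0.00291525 -0.99274642] [[478.47626896   0.         319.87409659]
 [  0.         478.47626896 244.84068236]
 [  0.           0.           1.        ]]
side [0.03125347 0.57848932 1.44500099] [ 0.31239136 -0.31608709 -0.89582397] [[466.66509975   0.         324.06823131]
 [  0.         466.66509975 244.59034144]
 [  0.           0.           1.        ]]
{'time_s': 0.1, 'qpos': array([-1.17759605e+00,  3.00433927e-01,  1.52151696e+00,  1.91064830e-06,
        1.32069066e+00, -6.65764953e-02]), 'joint_vel': array([-0.00139761, -0.00070448, -0.00017435, -0.00042152,  0.00079561,
       -0.00016621]), 'tau': array([ 3.67747216e-04, -5.32645082e+01, -3.53284049e+01,  7.08567468e-02,
        2.35141878e-02, -3.51619030e-05]), 'ee_pos': array([ 0.24406107, -0.49285611,  0.40413373]), 'eef_rot': array([-3.14054621e+00, -7.16265538e-05,  4.59776260e-01]), 'force': array([-0.17066861, -0.26356658, -0.50501473]), 'moment': array([0.01497448, 0.03839334, 0.01642254]), 'grip_force': 0.0, 'grip_width': 0.0939457628556015}
```

View pics/top0.png

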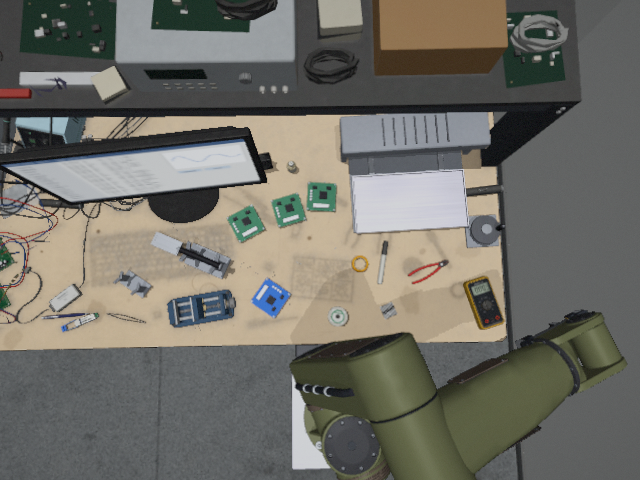

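View pics/side0.png

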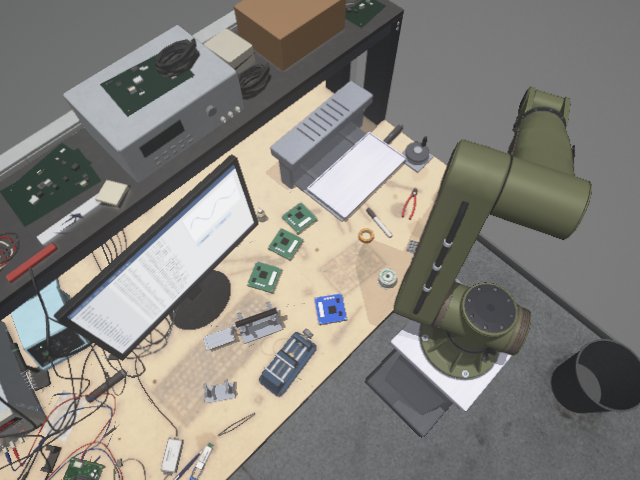

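The top view shows three green boards at (245,223), (288,210) and (321,197), with a blue look-alike at (270,297). The larger cradle holding the lifter is at (203,255), blade pointing left; the smaller look-alike at (132,284) is empty. The carriage is at (410,201) and the crank at (485,230).

```bash
cat >> h.py <<'E'
def boards(c,z=0.0165):
    h=cv2.cvtColor(c['pixels'],cv2.COLOR_RGB2HSV)
    m=cv2.inRange(h,(60,90,50),(90,255,255)); m=cv2.morphologyEx(m,cv2.MORPH_CLOSE,np.ones((5,5)))
    out=[]
    for k in cv2.findContours(m,cv2.RETR_EXTERNAL,cv2.CHAIN_APPROX_NONE)[0]:
        if cv2.contourArea(k)<300: continue
        w=ray(c,k[:,0,:],z)[:,:2]
        if w[:,0].max()>0.8 or abs(w[:,1]).max()>0.6: continue
        r=cv2.minAreaRect((w*1000).astype(np.float32))
        out.append((np.round(r[0],1),np.round(r[1],1),round(r[2],1)))
    return sorted(out,key=lambda o:-o[0][1])
E
python3 - <<'E'
from h import *
import pickle
for n in('top','side'):
    c=pickle.load(open(n+'0.pkl','rb'))
    print(n,*boards(c),sep='\n')
    if n=='top':
        h=c['pixels']
        a=cv2.resize(h[220:310,100:240],None,fx=5,fy=5,interpolation=cv2.INTER_CUBIC)
        b=cv2.resize(h[150:270,340:510],None,fx=4,fy=4,interpolation=cv2.INTER_CUBIC)
    else:
        a=cv2.resize(h:=c['pixels'][295:365,195:295],None,fx=7,fy=7,interpolation=cv2.INTER_CUBIC)
        b=cv2.resize(c['pixels'][120:230,290:440],None,fx=5,fy=5,interpolation=cv2.INTER_CUBIC)
    cv2.imwrite(f'pics/{n}_lift.png',a[:,:,::-1]);cv2.imwrite(f'pics/{n}_car.png',b[:,:,::-1])
E
```

```text
top
(array([585.3, 297.3]), array([86.4, 86.2]), 28.3)
(array([625.8, 164. ]), array([85.9, 85.2]), 16.3)
(array([666.9,  60. ]), array([85.9, 86.4]), 86.2)
side
```

View pics/top_lift.png

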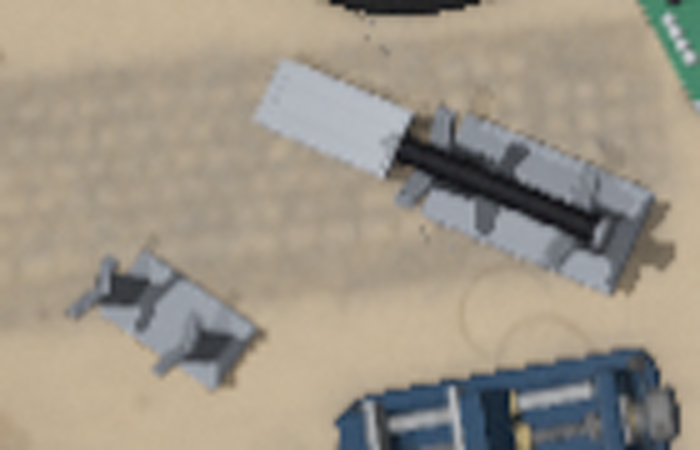

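View pics/side_lift.png

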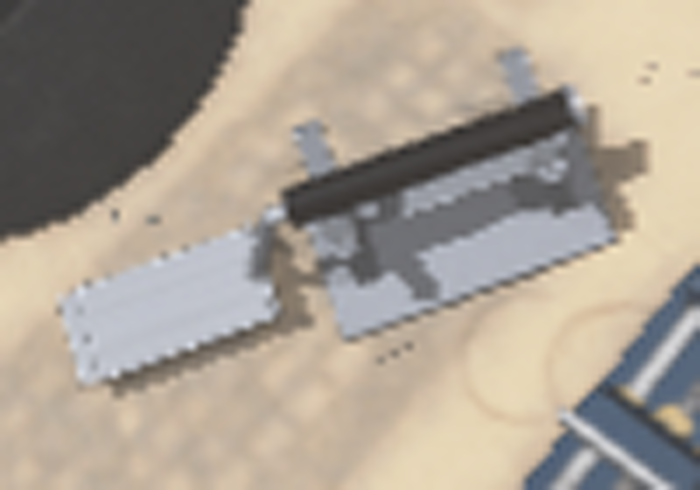

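View pics/top_car.png

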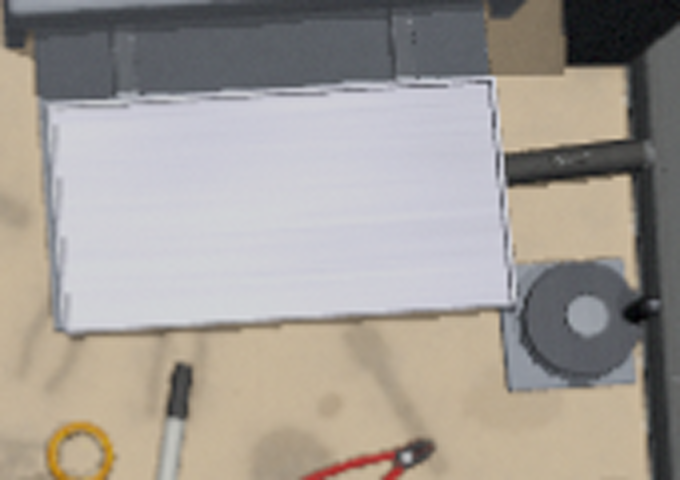

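View pics/side_car.png

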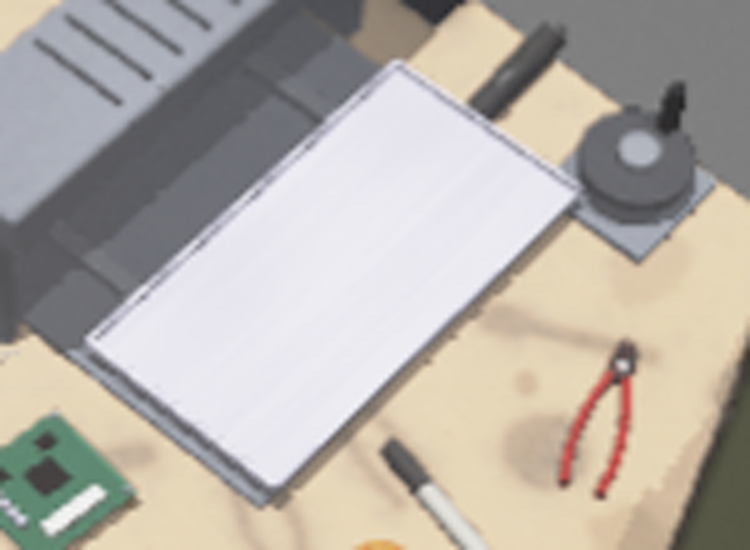

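Run:
```python
from h import *
import pickle
T=pickle.load(open('top0.pkl','rb'));S=pickle.load(open('side0.pkl','rb'))
t=lambda p,s,o,z,c: np.round(ray(c,np.array(p,float)/s+o-0.4,z)[:,:2]*1000,1).tolist()
print('handle T',t([(397,148),(600,230)],5,(100,220),.098,T),'S',t([(287,205),(575,105)],7,(195,295),.098,S))
print('blade T',t([(285,58),(255,118),(388,177),(413,118)],5,(100,220),.033,T),'S',t([(60,300),(88,382),(275,315),(248,228)],7,(195,295),.033,S))
print('car T',t([(45,100),(495,78),(515,303),(65,328)],4,(340,150),.033,T),'S',t([(88,340),(397,62),(578,188),(275,488)],5,(290,120),.033,S))
print('hub T',t([(588,315)],4,(340,150),.05,T),'S',t([(641,148)],5,(290,120),.05,S))
print('knob top T',t([(648,306)],4,(340,150),.087,T),'S',t([(678,88)],5,(290,120),.087,S))
for p in ([.585,.297,.0165],[.626,.164,.0165],[.667,.06,.0165]):
    u=proj(S,p)[0]; print(u, cv2.cvtColor(S['pixels'],cv2.COLOR_RGB2HSV)[int(u[1])-6:int(u[1])+7:6,int(u[0])-10].tolist())
h=cv2.cvtColor(S['pixels'],cv2.COLOR_RGB2HSV)
m=cv2.inRange(h,(60,90,50),(90,255,255)); m=cv2.morphologyEx(m,cv2.MORPH_CLOSE,np.ones((5,5)))
for k in cv2.findContours(m,0,1)[0]:
    if cv2.contourArea(k)>200:
        w=ray(S,k[:,0,:],.0165)[:,:2]; print(cv2.boundingRect(k),cv2.minAreaRect((w*1000).astype(np.float32)))
```

```text
handle T [[496.7, 478.5], [446.8, 359.7]] S [[499.7, 475.8], [446.4, 358.9]]
blade T [[560.8, 567.0], [523.9, 584.2], [486.4, 502.6], [522.6, 488.2]] S [[559.6, 569.9], [522.4, 583.9], [487.9, 506.8], [526.4, 490.0]]
car T [[731.7, -34.1], [743.6, -385.6], [565.7, -392.4], [551.2, -45.7]] S [[728.5, -38.1], [744.6, -383.6], [568.4, -391.9], [548.7, -45.5]]
hub T [[552.9, -441.6]] S [[552.9, -441.8]]
knob top T [[553.4, -472.9]] S [[555.4, -476.7]]
[264.49175698 276.36285479] [[74, 76, 137], [74, 78, 137], [73, 70, 121]]
[285.60365962 243.14297519] [[71, 69, 141], [40, 11, 72], [76, 44, 139]]
[299.39261744 217.13349971] [[72, 68, 138], [72, 68, 120], [73, 77, 142]]
```

```bash
cat >> h.py <<'E'
def plan(x,y,z,yaw):
    """grasp-point target (m), yaw deg: turn first, then shift"""
    o=get_obs(); p=np.array(o['ee_pos']); r=np.array(o['eef_rot']); w=np.degrees(r[2])
    d=np.array([x,y,z+.18])-p; d[2]
    a=np.radians(yaw); c,s=np.cos(a),np.sin(a)
    print('now grasp',np.round(p-[0,0,.18],4),'rpy',np.round(np.degrees(r),2),'t',round(o['time_s'],1),'w',round(o['grip_width'],4))
    print('az tot',round(-((yaw-w+180)%360-180)/5,2),'tx %.2f ty %.2f tz %.2f'%tuple(np.array([d[0]*c+d[1]*s,d[0]*s-d[1]*c,-d[2]])/.03))
E
python3 - <<'E'
from h import *
import pickle
plan(.4715,.417,.225,66.3)
T=pickle.load(open('top0.pkl','rb'));S=pickle.load(open('side0.pkl','rb'))
print('blue',ray(T,[(270,297)],.018))
for z in(.05,.1,.15,.2): print(z,ray(T,[(268,180),(5,207)],z)[:,:2].round(3).tolist(),ray(S,[(257,236),(124,356)],z)[:,:2].round(3).tolist())
E
```

```text
now grasp [ 0.2441 -0.4929  0.2241] rpy [-179.94   -0.     26.34] t 0.1 w 0.0939
az tot -7.99 tx 30.82 ty -5.25 tz -0.03
blue [[0.3545012 0.2210726 0.018    ]]
0.05 [[0.713, 0.223], [0.638, 1.014]] [[0.7, 0.224], [0.676, 0.775]]
0.1 [[0.7, 0.218], [0.627, 0.981]] [[0.676, 0.237], [0.653, 0.768]]
0.15 [[0.687, 0.213], [0.617, 0.949]] [[0.652, 0.249], [0.63, 0.761]]
0.2 [[0.674, 0.207], [0.606, 0.916]] [[0.628, 0.262], [0.607, 0.754]]
```

{"op": "apply_moves", "data": {
  "increments": [
    {"az": -1},
    {"az": -1},
    {"az": -1},
    {"az": -1},
    {"az": -1},
    {"az": -1},
    {"az": -1},
    {"az": -1},
    {"tx": 1, "ty": -0.17},
    {"tx": 1, "ty": -0.17},
    {"tx": 1, "ty": -0.17},
    {"tx": 1, "ty": -0.17}
  ],
  "jaw": 0
}}

```text
schema error: expected keys tx, ty, tz, ax, ay, az
```

{"op": "apply_moves", "data": {
  "increments": [
    {"tx": 1, "ty": -0.17},
    {"tx": 1, "ty": -0.17},
    {"tx": 1, "ty": -0.17},
    {"tx": 1, "ty": -0.17},
    {"tx": 1, "ty": -0.17},
    {"tx": 1, "ty": -0.17},
    {"tx": 1, "ty": -0.17},
    {"tx": 1, "ty": -0.17},
    {"tx": 1, "ty": -0.17},
    {"tx": 1, "ty": -0.17},
    {"tx": 1, "ty": -0.17},
    {"tx": 1, "ty": -0.17}
  ]
}}

```text
schema error: expected keys tx, ty, tz, ax, ay, az
```

{"op": "apply_moves", "data": {
  "increments": [
    {"tx": 1, "ty": -0.17},
    {"tx": 1, "ty": -0.17},
    {"tx": 1, "ty": -0.17},
    {"tx": 1, "ty": -0.17},
    {"tx": 1, "ty": -0.17},
    {"tx": 1, "ty": -0.17},
    {"tx": 1, "ty": -0.17},
    {"tx": 1, "ty": -0.17},
    {"tx": 1, "ty": -0.17},
    {"tx": 1, "ty": -0.17},
    {"tx": 1, "ty": -0.17},
    {"tx": 1, "ty": -0.17}
  ]
}}

```text
schema error: expected keys tx, ty, tz, ax, ay, az
```

Run:
```python
from h import *
plan(.4745,.424,.098,66.3)
```

```text
now grasp [ 0.2441 -0.4929  0.2241] rpy [-179.94   -0.     26.34] t 0.1 w 0.0939
az tot -7.99 tx 31.07 ty -5.25 tz 4.20
```

{"op": "apply_moves", "data": {
  "increments": [
    {"tx": 0, "ty": 0, "tz": 0, "ax": 0, "ay": 0, "az": -1},
    {"tx": 0, "ty": 0, "tz": 0, "ax": 0, "ay": 0, "az": -1},
    {"tx": 0, "ty": 0, "tz": 0, "ax": 0, "ay": 0, "az": -1},
    {"tx": 0, "ty": 0, "tz": 0, "ax": 0, "ay": 0, "az": -1},
    {"tx": 0, "ty": 0, "tz": 0, "ax": 0, "ay": 0, "az": -1},
    {"tx": 0, "ty": 0, "tz": 0, "ax": 0, "ay": 0, "az": -1},
    {"tx": 0, "ty": 0, "tz": 0, "ax": 0, "ay": 0, "az": -1},
    {"tx": 0, "ty": 0, "tz": 0, "ax": 0, "ay": 0, "az": -1},
    {"tx": 1, "ty": -0.17, "tz": 0, "ax": 0, "ay": 0, "az": 0},
    {"tx": 1, "ty": -0.17, "tz": 0, "ax": 0, "ay": 0, "az": 0},
    {"tx": 1, "ty": -0.17, "tz": 0, "ax": 0, "ay": 0, "az": 0},
    {"tx": 1, "ty": -0.17, "tz": 0, "ax": 0, "ay": 0, "az": 0}
  ],
  "jaw": 0
}}

```text
time_s: 1.6
ee_pos: [0.2736, -0.3738, 0.4044]
eef_rot: [-3.141, -0.0, 1.158]
force: [0.8, -0.1, -0.4]
grip_width: 0.0937
grip_force: 0.0
```

{"op": "apply_moves", "data": {
  "increments": [
    {"tx": 1, "ty": -0.17, "tz": 0, "ax": 0, "ay": 0, "az": 0},
    {"tx": 1, "ty": -0.17, "tz": 0, "ax": 0, "ay": 0, "az": 0},
    {"tx": 1, "ty": -0.17, "tz": 0, "ax": 0, "ay": 0, "az": 0},
    {"tx": 1, "ty": -0.17, "tz": 0, "ax": 0, "ay": 0, "az": 0},
    {"tx": 1, "ty": -0.17, "tz": 0, "ax": 0, "ay": 0, "az": 0},
    {"tx": 1, "ty": -0.17, "tz": 0, "ax": 0, "ay": 0, "az": 0},
    {"tx": 1, "ty": -0.17, "tz": 0, "ax": 0, "ay": 0, "az": 0},
    {"tx": 1, "ty": -0.17, "tz": 0, "ax": 0, "ay": 0, "az": 0},
    {"tx": 1, "ty": -0.17, "tz": 0, "ax": 0, "ay": 0, "az": 0},
    {"tx": 1, "ty": -0.17, "tz": 0, "ax": 0, "ay": 0, "az": 0},
    {"tx": 1, "ty": -0.17, "tz": 0, "ax": 0, "ay": 0, "az": 0},
    {"tx": 1, "ty": -0.17, "tz": 0, "ax": 0, "ay": 0, "az": 0}
  ]
}}

```text
time_s: 3.1
ee_pos: [0.3619, -0.0195, 0.4045]
eef_rot: [-3.141, 0.0, 1.158]
force: [0.2, -0.1, -0.2]
grip_width: 0.0939
grip_force: 0.0
```

{"op": "apply_moves", "data": {
  "increments": [
    {"tx": 1, "ty": -0.17, "tz": 0, "ax": 0, "ay": 0, "az": 0},
    {"tx": 1, "ty": -0.17, "tz": 0, "ax": 0, "ay": 0, "az": 0},
    {"tx": 1, "ty": -0.17, "tz": 0, "ax": 0, "ay": 0, "az": 0},
    {"tx": 1, "ty": -0.17, "tz": 0, "ax": 0, "ay": 0, "az": 0},
    {"tx": 1, "ty": -0.17, "tz": 0, "ax": 0, "ay": 0, "az": 0},
    {"tx": 1, "ty": -0.17, "tz": 0, "ax": 0, "ay": 0, "az": 0},
    {"tx": 1, "ty": -0.17, "tz": 0, "ax": 0, "ay": 0, "az": 0},
    {"tx": 1, "ty": -0.17, "tz": 0, "ax": 0, "ay": 0, "az": 0},
    {"tx": 1, "ty": -0.17, "tz": 0, "ax": 0, "ay": 0, "az": 0},
    {"tx": 1, "ty": -0.17, "tz": 0, "ax": 0, "ay": 0, "az": 0},
    {"tx": 1, "ty": -0.17, "tz": 0, "ax": 0, "ay": 0, "az": 0},
    {"tx": 1, "ty": -0.17, "tz": 0, "ax": 0, "ay": 0, "az": 0}
  ]
}}

```text
time_s: 4.6
ee_pos: [0.4504, 0.3349, 0.4043]
eef_rot: [-3.141, 0.001, 1.158]
force: [0.7, -0.2, 0.3]
grip_width: 0.0942
grip_force: 0.0
```

Run:
```python
from h import *
plan(.4745,.424,.098,66.3)
```

```text
now grasp [0.4504 0.3349 0.2243] rpy [-1.7998e+02  3.0000e-02  6.6350e+01] t 4.6 w 0.0942
az tot 0.01 tx 3.04 ty -0.46 tz 4.21
```

{"op": "apply_moves", "data": {
  "increments": [
    {"tx": 1, "ty": -0.16, "tz": 0, "ax": 0, "ay": 0, "az": 0},
    {"tx": 1, "ty": -0.15, "tz": 0, "ax": 0, "ay": 0, "az": 0},
    {"tx": 1, "ty": -0.15, "tz": 0, "ax": 0, "ay": 0, "az": 0},
    {"tx": 0, "ty": 0, "tz": 0.8, "ax": 0, "ay": 0, "az": 0},
    {"tx": 0, "ty": 0, "tz": 0.8, "ax": 0, "ay": 0, "az": 0},
    {"tx": 0, "ty": 0, "tz": 0.8, "ax": 0, "ay": 0, "az": 0},
    {"tx": 0, "ty": 0, "tz": 0.6, "ax": 0, "ay": 0, "az": 0},
    {"tx": 0, "ty": 0, "tz": 0.6, "ax": 0, "ay": 0, "az": 0},
    {"tx": 0, "ty": 0, "tz": 0.6, "ax": 0, "ay": 0, "az": 0}
  ]
}}

```text
time_s: 5.72
ee_pos: [0.4738, 0.4218, 0.2778]
eef_rot: [3.141, -0.0, 1.158]
force: [-0.6, 0.3, -0.1]
grip_width: 0.0937
grip_force: 0.0
```

Run:
```python
from h import *
plan(.4745,.424,.098,66.3)
c=grab('side','grasp1'); cv2.imwrite('pics/grasp1c.png',cv2.resize(c['pixels'][240:390,180:340,::-1],None,fx=4,fy=4))
```

```text
now grasp [0.4738 0.4218 0.0978] rpy [ 1.7999e+02 -2.0000e-02  6.6350e+01] t 5.7 w 0.0937
az tot 0.01 tx 0.07 ty -0.01 tz -0.01
```

View pics/grasp1c.png

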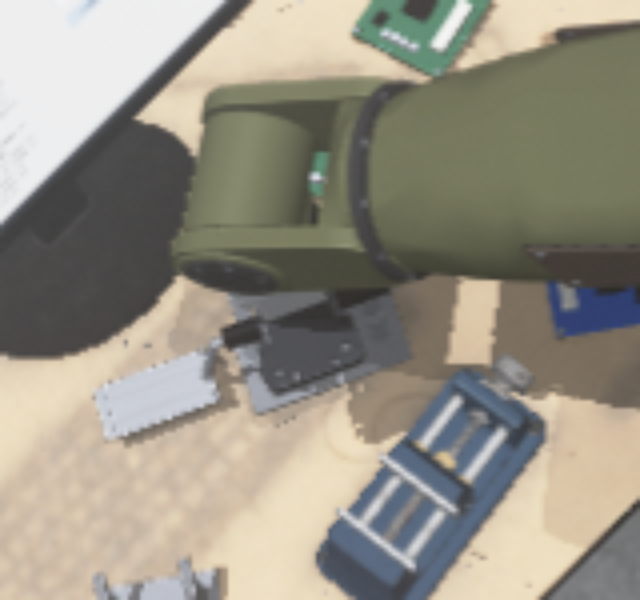

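The gripper stands over the handle between the cradle posts, with the blade undisturbed at about (155,395) in the crop. Closing now.

{"op": "apply_moves", "data": {
  "increments": [
    {"tx": 0, "ty": 0, "tz": 0, "ax": 0, "ay": 0, "az": 0},
    {"tx": 0, "ty": 0, "tz": 0, "ax": 0, "ay": 0, "az": 0},
    {"tx": 0, "ty": 0, "tz": 0, "ax": 0, "ay": 0, "az": 0},
    {"tx": 0, "ty": 0, "tz": 0, "ax": 0, "ay": 0, "az": 0},
    {"tx": 0, "ty": 0, "tz": 0, "ax": 0, "ay": 0, "az": 0},
    {"tx": 0, "ty": 0, "tz": 0, "ax": 0, "ay": 0, "az": 0},
    {"tx": 0, "ty": 0, "tz": 0, "ax": 0, "ay": 0, "az": 0},
    {"tx": 0, "ty": 0, "tz": 0, "ax": 0, "ay": 0, "az": 0}
  ],
  "jaw": 1,
  "force": 50
}}

```text
time_s: 6.78
ee_pos: [0.4738, 0.4218, 0.2786]
eef_rot: [-3.142, 0.0, 1.158]
force: [-0.6, -0.7, 0.1]
grip_width: 0.0177
grip_force: 19.5
```

{"op": "apply_moves", "data": {
  "increments": [
    {"tx": 0, "ty": 0, "tz": 0, "ax": 0, "ay": 0, "az": 0},
    {"tx": 0, "ty": 0, "tz": -0.2, "ax": 0, "ay": 0, "az": 0},
    {"tx": 0, "ty": 0, "tz": -0.5, "ax": 0, "ay": 0, "az": 0},
    {"tx": 0, "ty": 0, "tz": -0.8, "ax": 0, "ay": 0, "az": 0},
    {"tx": 0, "ty": 0, "tz": -0.8, "ax": 0, "ay": 0, "az": 0},
    {"tx": 0, "ty": 0, "tz": -0.8, "ax": 0, "ay": 0, "az": 0},
    {"tx": 0, "ty": 0, "tz": -0.3, "ax": 0, "ay": 0, "az": 0}
  ]
}}

```text
time_s: 7.65
ee_pos: [0.4737, 0.4218, 0.383]
eef_rot: [3.14, -0.003, 1.158]
force: [0.3, -0.1, -2.1]
grip_width: 0.0165
grip_force: 50.0
```

Run:
```python
from h import *
c=grab('side','lift1'); T=grab('top','lift1t')
a=cv2.resize(c['pixels'][240:390,150:310],None,fx=3,fy=3);b=cv2.resize(T['pixels'][190:310,110:270],None,fx=3,fy=3)
cv2.imwrite('pics/lift1c.png',np.vstack([a[:250],b[:340]])[:,:,::-1])
print(*boards(T),sep='\n')
plan(.532,.169,.2,-3.8)
```

```text
(array([584.8, 297.3]), array([86.9, 86.4]), 27.8)
(array([625.9, 163.6]), array([85.9, 85.8]), 16.2)
(array([667. ,  60.3]), array([86.1, 86.1]), 85.5)
now grasp [0.4737 0.4218 0.2018] rpy [ 1.7995e+02 -9.0000e-02  6.6340e+01] t 7.8 w 0.0167
az tot 14.03 tx 2.50 ty 8.28 tz 0.06
```

View pics/lift1c.png

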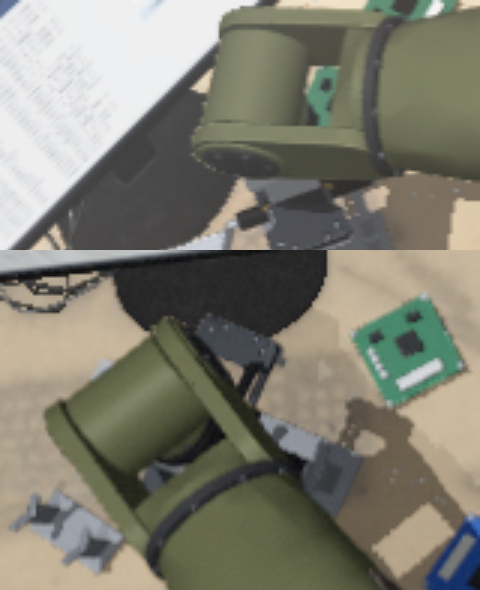

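The lifter is held and clear of the cradle. I'll swing to the start position for the right-hand board, B3.

{"op": "apply_moves", "data": {
  "increments": [
    {"tx": -0.5, "ty": 0.15, "tz": 0, "ax": 0, "ay": 0, "az": 0},
    {"tx": -0.95, "ty": 0.29, "tz": 0, "ax": 0, "ay": 0, "az": 0},
    {"tx": -1, "ty": 0.3, "tz": 0, "ax": 0, "ay": 0, "az": 0},
    {"tx": -1, "ty": 0.3, "tz": 0, "ax": 0, "ay": 0, "az": 0},
    {"tx": -1, "ty": 0.3, "tz": 0, "ax": 0, "ay": 0, "az": 0},
    {"tx": -1, "ty": 0.3, "tz": 0, "ax": 0, "ay": 0, "az": 0},
    {"tx": -1, "ty": 0.3, "tz": 0, "ax": 0, "ay": 0, "az": 0},
    {"tx": -1, "ty": 0.3, "tz": 0, "ax": 0, "ay": 0, "az": 0},
    {"tx": -1, "ty": 0.3, "tz": 0, "ax": 0, "ay": 0, "az": 0},
    {"tx": -1, "ty": 0.3, "tz": 0, "ax": 0, "ay": 0, "az": 0},
    {"tx": -1, "ty": 0.3, "tz": 0, "ax": 0, "ay": 0, "az": 0},
    {"tx": -0.6, "ty": 0.2, "tz": 0, "ax": 0, "ay": 0, "az": 0}
  ]
}}

```text
time_s: 9.25
ee_pos: [0.4322, 0.0768, 0.3799]
eef_rot: [-3.141, 0.001, 1.157]
force: [1.3, 0.0, -2.5]
grip_width: 0.0166
grip_force: 50.0
```

{"op": "apply_moves", "data": {
  "increments": [
    {"tx": 0, "ty": 0, "tz": 0, "ax": 0, "ay": 0, "az": 1},
    {"tx": 0, "ty": 0, "tz": 0, "ax": 0, "ay": 0, "az": 1},
    {"tx": 0, "ty": 0, "tz": 0, "ax": 0, "ay": 0, "az": 1},
    {"tx": 0, "ty": 0, "tz": 0, "ax": 0, "ay": 0, "az": 1},
    {"tx": 0, "ty": 0, "tz": 0, "ax": 0, "ay": 0, "az": 1},
    {"tx": 0, "ty": 0, "tz": 0, "ax": 0, "ay": 0, "az": 1},
    {"tx": 0, "ty": 0, "tz": 0, "ax": 0, "ay": 0, "az": 1},
    {"tx": 0, "ty": 0, "tz": 0, "ax": 0, "ay": 0, "az": 1},
    {"tx": 0, "ty": 0, "tz": 0, "ax": 0, "ay": 0, "az": 1},
    {"tx": 0, "ty": 0, "tz": 0, "ax": 0, "ay": 0, "az": 1},
    {"tx": 0, "ty": 0, "tz": 0, "ax": 0, "ay": 0, "az": 1},
    {"tx": 0, "ty": 0, "tz": 0, "ax": 0, "ay": 0, "az": 1}
  ]
}}

```text
time_s: 10.75
ee_pos: [0.4324, 0.078, 0.3799]
eef_rot: [-3.142, 0.001, 0.108]
force: [-0.4, 0.5, -2.4]
grip_width: 0.0171
grip_force: 50.0
```

{"op": "apply_moves", "data": {
  "increments": [
    {"tx": 0, "ty": 0, "tz": 0, "ax": 0, "ay": 0, "az": 1},
    {"tx": 0, "ty": 0, "tz": 0, "ax": 0, "ay": 0, "az": 1},
    {"tx": 0, "ty": 0, "tz": 0, "ax": 0, "ay": 0, "az": 0.11},
    {"tx": 0, "ty": 0, "tz": 1, "ax": 0, "ay": 0, "az": 0},
    {"tx": 0, "ty": 0, "tz": 1, "ax": 0, "ay": 0, "az": 0},
    {"tx": 0, "ty": 0, "tz": 0.6, "ax": 0, "ay": 0, "az": 0},
    {"tx": 0, "ty": 0, "tz": 0.3, "ax": 0, "ay": 0, "az": 0},
    {"tx": 0, "ty": 0, "tz": 0, "ax": 0, "ay": 0, "az": 0}
  ]
}}

```text
time_s: 11.75
ee_pos: [0.4325, 0.078, 0.2934]
eef_rot: [3.141, 0.001, -0.073]
force: [1.0, 0.3, -1.5]
grip_width: 0.0168
grip_force: 50.0
```

Run:
```python
from h import *
T=grab('top','b3a'); S=grab('side','b3as')
print(*boards(T),sep='\n')
plan(.4326,.0772,.0735,-4.2)
a=cv2.resize(T['pixels'][170:310,230:390],None,fx=3,fy=3);b=cv2.resize(S['pixels'][180:320,230:390],None,fx=4,fy=4)
cv2.imwrite('pics/b3a_t.png',cv2.resize(T['pixels'][170:290,250:410],None,fx=5,fy=5)[:,:,::-1]);cv2.imwrite('pics/b3a_s.png',b[:,:,::-1])
```

```text
(array([607.5, 314.6]), array([86.6, 86.5]), 28.1)
(array([625.8, 164. ]), array([85.9, 85.2]), 16.3)
(array([666.9,  60. ]), array([85.9, 86.4]), 86.2)
now grasp [0.4327 0.078  0.1142] rpy [-1.7999e+02 -5.0000e-02 -4.1800e+00] t 11.8 w 0.0169
az tot 0.0 tx -0.00 ty 0.03 tz 1.36
```

View pics/b3a_t.png

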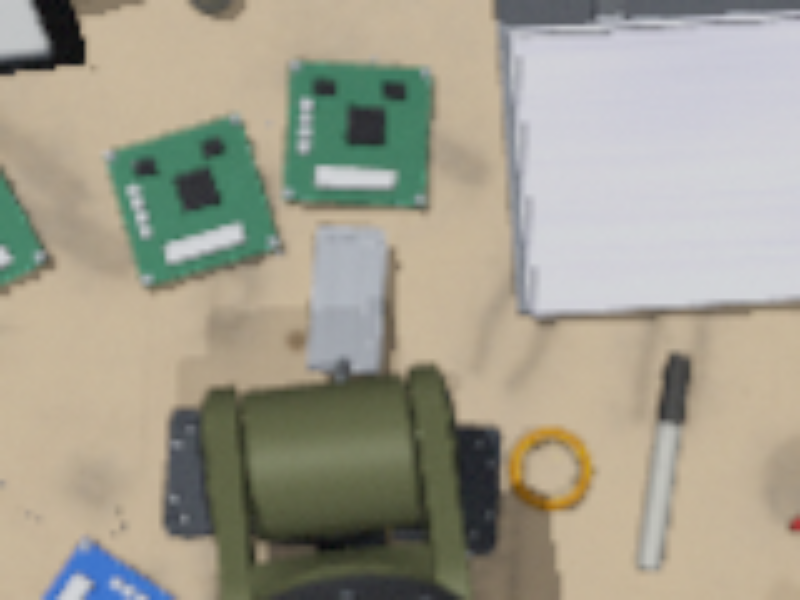

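View pics/b3a_s.png

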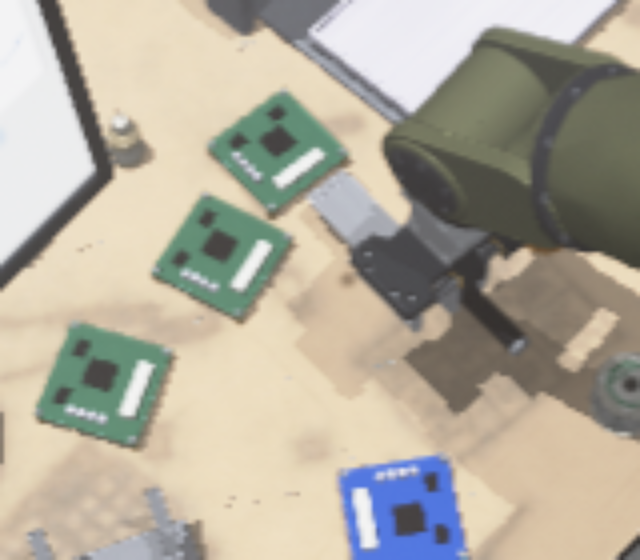

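```bash
cat >> h.py <<'E'
def tri(T,pt,S,ps):
    f=lambda c,p:(-np.array(c['R']).T@np.array(c['t']),ray(c,[p],0)[0])
    A=np.zeros((3,3));b=np.zeros(3)
    for c,p in((T,pt),(S,ps)):
        o,q=f(c,p);d=(q-o)/np.linalg.norm(q-o);M=np.eye(3)-np.outer(d,d);A+=M;b+=M@o
    return np.linalg.solve(A,b).round(4)
E
python3 - <<'E'
from h import *
import pickle
T=pickle.load(open('top0.pkl','rb'));S=pickle.load(open('side0.pkl','rb'))
a=lambda x,y:(250+x/5-.4,170+y/5-.4); s=lambda x,y:(230+x/4-.4,180+y/4-.4)
print(tri(T,a(317,227),S,s(310,194)),tri(T,a(386,230),S,s(343,170)))
print(ray(T,[a(317,227),a(386,230),a(309,368)],.049))
o=get_obs();g=np.array(o['ee_pos']);y=-4.18*np.pi/180
print('exp tip',g[0]+.17*np.cos(y),g[1]+.17*np.sin(y),g[2]-.18-.065)
E
```

```text
[0.6004 0.0855 0.0563] [0.6015 0.0439 0.0432]
[[0.60210071 0.08577815 0.049     ]
 [0.59964339 0.04349478 0.049     ]
 [0.51503618 0.09173874 0.049     ]]
exp tip 0.6022556994665643 0.06559401053773636 0.04924047156084044
```

B1, the left board, has been knocked to (0.607, 0.315) and I'll re-measure it later. The blade lies as expected, so I'll lower it and slide it under B3.

{"op": "apply_moves", "data": {
  "increments": [
    {"tx": 0, "ty": 0, "tz": 0.7, "ax": 0, "ay": 0, "az": 0},
    {"tx": 0, "ty": 0, "tz": 0.5, "ax": 0, "ay": 0, "az": 0},
    {"tx": 0, "ty": 0, "tz": 0.16, "ax": 0, "ay": 0, "az": 0},
    {"tx": 0, "ty": 0, "tz": 0, "ax": 0, "ay": 0, "az": 0},
    {"tx": 0.5, "ty": 0, "tz": 0, "ax": 0, "ay": 0, "az": 0},
    {"tx": 0.5, "ty": 0, "tz": 0, "ax": 0, "ay": 0, "az": 0},
    {"tx": 0.5, "ty": 0, "tz": 0, "ax": 0, "ay": 0, "az": 0}
  ]
}}

```text
time_s: 12.72
ee_pos: [0.4781, 0.0747, 0.2536]
eef_rot: [-3.141, -0.001, -0.073]
force: [-0.2, 0.4, -2.1]
grip_width: 0.0167
grip_force: 50.0
```

{"op": "apply_moves", "data": {
  "increments": [
    {"tx": 0.5, "ty": 0, "tz": 0, "ax": 0, "ay": 0, "az": 0},
    {"tx": 0.5, "ty": 0, "tz": 0, "ax": 0, "ay": 0, "az": 0},
    {"tx": 0.5, "ty": 0, "tz": 0, "ax": 0, "ay": 0, "az": 0},
    {"tx": 0.4, "ty": 0, "tz": 0, "ax": 0, "ay": 0, "az": 0},
    {"tx": 0.1, "ty": 0, "tz": 0, "ax": 0, "ay": 0, "az": 0},
    {"tx": 0, "ty": 0, "tz": 0, "ax": 0, "ay": 0, "az": 0}
  ]
}}

```text
time_s: 13.48
ee_pos: [0.5371, 0.0703, 0.2529]
eef_rot: [3.142, 0.0, -0.073]
force: [0.2, 0.5, -2.3]
grip_width: 0.0171
grip_force: 50.0
```

Run:
```python
from h import *
T=grab('top','b3b'); S=grab('side','b3bs')
print(*boards(T),sep='\n')
plan(.5373,.0695,.0735,-4.2); print(get_obs()['force'])
a=cv2.resize(T['pixels'][170:260,250:370],None,fx=5,fy=5)[:,:550];b=cv2.resize(S['pixels'][190:260,260:340],None,fx=6,fy=6)[:,:250]
cv2.imwrite('pics/b3b_ts.png',np.hstack([a[:420],b[:420]])[:,:,::-1])
```

```text
(array([607.5, 314.6]), array([86.6, 86.5]), 28.1)
(array([626.4, 164.4]), array([84.9, 84.8]), 16.0)
(array([673.4,  59.4]), array([86. , 78.2]), 86.4)
now grasp [0.537  0.0703 0.0729] rpy [-1.8e+02  1.0e-02 -4.2e+00] t 13.6 w 0.0166
az tot -0.0 tx 0.01 ty 0.03 tz -0.02
[ 0.22441286  0.04270946 -2.05899909]
```

View pics/b3b_ts.png

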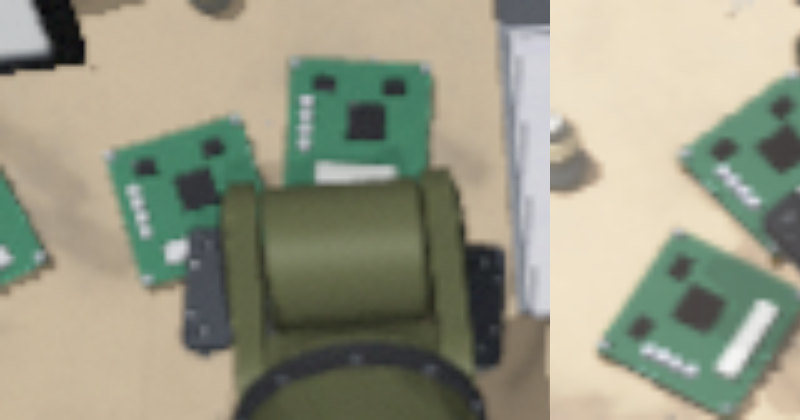

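B3 stands over the blade, its far edge at most 2.6 mm further on. Lifting it.

{"op": "apply_moves", "data": {
  "increments": [
    {"tx": 0, "ty": 0, "tz": -0.1, "ax": 0, "ay": 0, "az": 0},
    {"tx": 0, "ty": 0, "tz": -0.1, "ax": 0, "ay": 0, "az": 0},
    {"tx": 0, "ty": 0, "tz": -0.2, "ax": 0, "ay": 0, "az": 0},
    {"tx": 0, "ty": 0, "tz": -0.4, "ax": 0, "ay": 0, "az": 0},
    {"tx": 0, "ty": 0, "tz": -0.5, "ax": 0, "ay": 0, "az": 0},
    {"tx": 0, "ty": 0, "tz": -0.5, "ax": 0, "ay": 0, "az": 0},
    {"tx": 0, "ty": 0, "tz": -0.3, "ax": 0, "ay": 0, "az": 0},
    {"tx": 0, "ty": 0, "tz": -0.1, "ax": 0, "ay": 0, "az": 0},
    {"tx": 0, "ty": 0, "tz": 0, "ax": 0, "ay": 0, "az": 0}
  ]
}}

```text
time_s: 14.7
ee_pos: [0.5372, 0.0702, 0.3187]
eef_rot: [3.142, 0.0, -0.073]
force: [0.7, 0.6, -1.6]
grip_width: 0.017
grip_force: 50.0
```

```bash
cat >> h.py <<'E'
def edge(c,z):  # board contour extreme corners at height z
    return boards(c,z)
E
python3 - <<'E'
from h import *
T=grab('top','b3c'); S=grab('side','b3cs')
o=get_obs(); z=o['ee_pos'][2]-.18-.065
plan(.5373,.0695,.0735,-4.2); print(o['force'],z)
print(*boards(T,z+.002),sep='\n')
E
```

```text
now grasp [0.5372 0.0702 0.1383] rpy [ 1.7999e+02  5.0000e-02 -4.2100e+00] t 14.8 w 0.017
az tot -0.0 tx 0.01 ty 0.02 tz 2.16
[ 0.66973951 -0.17763397 -2.30386017] 0.0733469231745833
(array([596.7, 304.9]), array([83.1, 83.1]), 28.1)
(array([625. , 177.8]), array([ 64.4, 103.6]), 60.6)
(array([676.9,  60.2]), array([84.9, 68. ]), 89.2)
```

Run:
```python
import cv2,numpy as np
T=cv2.imread('pics/b3c.png');S=cv2.imread('pics/b3cs.png')
a=cv2.resize(T[160:260,250:370],None,fx=3.3,fy=3.3);b=cv2.resize(S[160:260,240:360],None,fx=3.3,fy=3.3)
cv2.imwrite('pics/b3c_v.png',np.hstack([a,b]))
```

View pics/b3c_v.png

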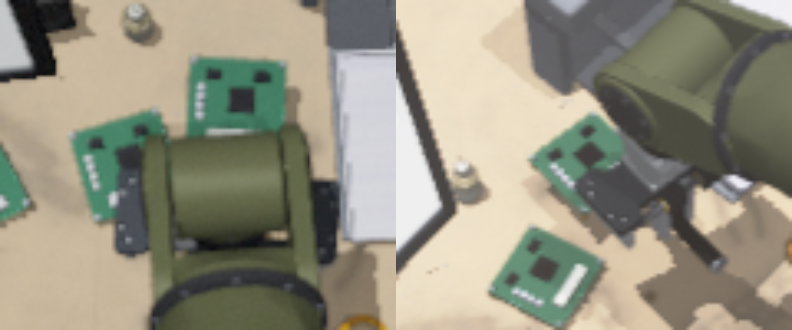

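The side view shows B3 lifted clear, with its shadow offset, level on the blade. I'll carry it to the right-hand slot.

Run:
```python
from h import *
plan(.47,-.337,.15,2.6)
```

```text
now grasp [0.5372 0.0702 0.1383] rpy [ 1.7999e+02  5.0000e-02 -4.2100e+00] t 14.8 w 0.017
az tot -1.36 tx -2.85 ty 13.46 tz -0.39
```

{"op": "apply_moves", "data": {
  "increments": [
    {"tx": -0.2, "ty": 0, "tz": -0.1, "ax": 0, "ay": 0, "az": -0.3},
    {"tx": -0.4, "ty": 0, "tz": -0.2, "ax": 0, "ay": 0, "az": -0.53},
    {"tx": -0.5, "ty": 0, "tz": -0.1, "ax": 0, "ay": 0, "az": -0.53},
    {"tx": -0.5, "ty": 0.15, "tz": 0, "ax": 0, "ay": 0, "az": 0},
    {"tx": -0.5, "ty": 0.3, "tz": 0, "ax": 0, "ay": 0, "az": 0},
    {"tx": -0.4, "ty": 0.45, "tz": 0, "ax": 0, "ay": 0, "az": 0},
    {"tx": -0.25, "ty": 0.6, "tz": 0, "ax": 0, "ay": 0, "az": 0},
    {"tx": -0.1, "ty": 0.7, "tz": 0, "ax": 0, "ay": 0, "az": 0},
    {"tx": 0, "ty": 0.7, "tz": 0, "ax": 0, "ay": 0, "az": 0},
    {"tx": 0, "ty": 0.7, "tz": 0, "ax": 0, "ay": 0, "az": 0},
    {"tx": 0, "ty": 0.7, "tz": 0, "ax": 0, "ay": 0, "az": 0},
    {"tx": 0, "ty": 0.7, "tz": 0, "ax": 0, "ay": 0, "az": 0}
  ]
}}

```text
time_s: 16.3
ee_pos: [0.4583, -0.082, 0.3309]
eef_rot: [3.142, -0.0, 0.046]
force: [1.0, -0.8, -2.0]
grip_width: 0.0166
grip_force: 50.0
```

{"op": "apply_moves", "data": {
  "increments": [
    {"tx": 0, "ty": 0.7, "tz": 0, "ax": 0, "ay": 0, "az": 0},
    {"tx": 0, "ty": 0.7, "tz": 0, "ax": 0, "ay": 0, "az": 0},
    {"tx": 0, "ty": 0.7, "tz": 0, "ax": 0, "ay": 0, "az": 0},
    {"tx": 0, "ty": 0.7, "tz": 0, "ax": 0, "ay": 0, "az": 0},
    {"tx": 0, "ty": 0.7, "tz": 0, "ax": 0, "ay": 0, "az": 0},
    {"tx": 0, "ty": 0.7, "tz": 0, "ax": 0, "ay": 0, "az": 0},
    {"tx": 0, "ty": 0.7, "tz": 0, "ax": 0, "ay": 0, "az": 0},
    {"tx": 0, "ty": 0.7, "tz": 0, "ax": 0, "ay": 0, "az": 0},
    {"tx": 0, "ty": 0.7, "tz": 0, "ax": 0, "ay": 0, "az": 0},
    {"tx": 0, "ty": 0.7, "tz": 0, "ax": 0, "ay": 0, "az": 0},
    {"tx": 0, "ty": 0.7, "tz": 0, "ax": 0, "ay": 0, "az": 0},
    {"tx": 0, "ty": 0.5, "tz": 0, "ax": 0, "ay": 0, "az": 0}
  ]
}}

```text
time_s: 17.8
ee_pos: [0.4698, -0.3281, 0.3307]
eef_rot: [-3.142, 0.0, 0.045]
force: [-0.9, 0.6, -1.4]
grip_width: 0.0171
grip_force: 50.0
```

```bash
cat >> h.py <<'E'
def carried(c,z):
    h=cv2.cvtColor(c['pixels'],cv2.COLOR_RGB2HSV)
    s=90 if np.array(c['R'])[2][1]>-.1 else 50
    m=cv2.inRange(h,(60,s,50),(90,255,255)); m=cv2.morphologyEx(m,cv2.MORPH_CLOSE,np.ones((5,5)))
    for k in cv2.findContours(m,cv2.RETR_EXTERNAL,cv2.CHAIN_APPROX_NONE)[0]:
        if cv2.contourArea(k)<150: continue
        w=ray(c,k[:,0,:],z)[:,:2]; r=cv2.minAreaRect((w*1000).astype(np.float32))
        if r[0][1]<120 and r[0][1]>-450 and 400<r[0][0]<780: print('c',np.round(r[0],1),np.round(r[1],1),round(r[2],1),'max',np.round(w.max(0),4),'min',np.round(w.min(0),4))
E
python3 - <<'E'
from h import *
plan(.511,-.335,.15,2.6)
T=grab('top','c1');S=grab('side','c1s');z=get_obs()['ee_pos'][2]-.18-.065+.002
carried(T,z);carried(S,z)
E
```

```text
now grasp [ 0.4698 -0.3281  0.1507] rpy [-1.80e+02  1.00e-02  2.57e+00] t 17.8 w 0.0171
az tot -0.01 tx 1.36 ty 0.29 tz 0.02
c [ 601.  -320.3] [85.8 86.2] 3.2 max [ 0.6437 -0.2762] min [ 0.5587 -0.364 ]
c [ 602.3 -322.7] [84.3 90.7] 4.7 max [ 0.6469 -0.2758] min [ 0.558  -0.3654]
```

{"op": "apply_moves", "data": {
  "increments": [
    {"tx": 0.3, "ty": 0.1, "tz": 0, "ax": 0, "ay": 0, "az": 0},
    {"tx": 0.5, "ty": 0.1, "tz": 0, "ax": 0, "ay": 0, "az": 0},
    {"tx": 0.4, "ty": 0.09, "tz": 0, "ax": 0, "ay": 0, "az": 0},
    {"tx": 0.16, "ty": 0, "tz": 0.2, "ax": 0, "ay": 0, "az": 0},
    {"tx": 0, "ty": 0, "tz": 0.4, "ax": 0, "ay": 0, "az": 0},
    {"tx": 0, "ty": 0, "tz": 0.3, "ax": 0, "ay": 0, "az": 0},
    {"tx": 0, "ty": 0, "tz": 0.2, "ax": 0, "ay": 0, "az": 0},
    {"tx": 0, "ty": 0, "tz": 0.15, "ax": 0, "ay": 0, "az": 0},
    {"tx": 0, "ty": 0, "tz": 0.12, "ax": 0, "ay": 0, "az": 0},
    {"tx": 0, "ty": 0, "tz": 0.1, "ax": 0, "ay": 0, "az": 0},
    {"tx": 0, "ty": 0, "tz": 0.08, "ax": 0, "ay": 0, "az": 0},
    {"tx": 0, "ty": 0, "tz": 0, "ax": 0, "ay": 0, "az": 0}
  ]
}}

```text
time_s: 19.4
ee_pos: [0.5109, -0.3337, 0.2848]
eef_rot: [3.141, -0.0, 0.045]
force: [-3.4, -0.5, 4.4]
grip_width: 0.017
grip_force: 50.0
```

Run:
```python
from h import *
plan(.511,-.335,.104,2.6); print(get_obs()['force'])
T=grab('top','c2');S=grab('side','c2s')
carried(T,.0465);carried(S,.0465)
```

```text
now grasp [ 0.5109 -0.3337  0.1048] rpy [ 1.7997e+02 -2.0000e-02  2.5800e+00] t 19.4 w 0.017
az tot -0.0 tx 0.00 ty 0.04 tz 0.03
[-3.4432392  -0.47812488  4.43137595]
c [ 644.8 -327.8] [86.9 86.4] 3.0 max [ 0.6899 -0.2843] min [ 0.6001 -0.3719]
c [ 646.2 -328.2] [87.4 90. ] 4.0 max [ 0.6904 -0.2826] min [ 0.6001 -0.3735]
```

{"op": "apply_moves", "data": {
  "increments": [
    {"tx": 0, "ty": 0, "tz": -0.08, "ax": 0, "ay": 0, "az": 0},
    {"tx": 0, "ty": 0, "tz": 0, "ax": 0, "ay": 0, "az": 0}
  ]
}}

```text
time_s: 19.75
ee_pos: [0.5111, -0.3334, 0.2868]
eef_rot: [3.142, -0.0, 0.045]
force: [0.4, -0.2, -0.7]
grip_width: 0.017
grip_force: 50.0
```

Run:
```python
from h import *
o=get_obs(); print(o['force'],o['moment'],o['ee_pos'])
S=grab('side','c3s');T=grab('top','c3')
a=cv2.resize(T['pixels'][180:270,400:500],None,fx=4,fy=4);b=cv2.resize(S['pixels'][140:230,330:430],None,fx=4,fy=4)
cv2.imwrite('pics/c3v.png',np.hstack([a,b])[:,:,::-1])
```

```text
[ 0.37192047 -0.22034499 -0.68133492] [-0.01578988 -0.09285576 -0.05499912] [ 0.51107765 -0.33342554  0.28682033]
```

View pics/c3v.png

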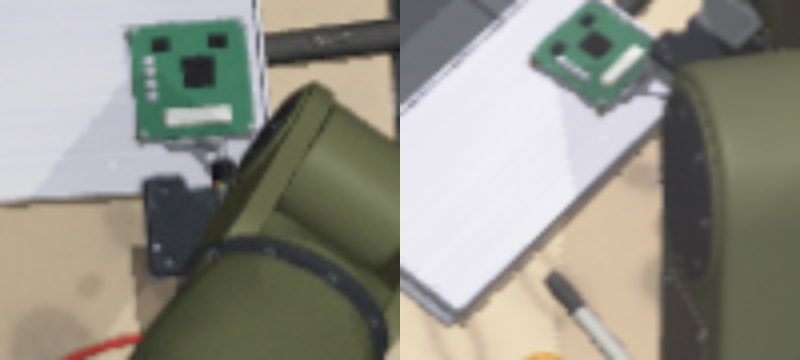

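The board stands square on the carriage with the blade still under it. I'll withdraw, 1 mm higher.

{"op": "apply_moves", "data": {
  "increments": [
    {"tx": 0, "ty": 0, "tz": -0.03, "ax": 0, "ay": 0, "az": 0},
    {"tx": -0.1, "ty": 0, "tz": 0, "ax": 0, "ay": 0, "az": 0},
    {"tx": -0.3, "ty": 0, "tz": 0, "ax": 0, "ay": 0, "az": 0},
    {"tx": -0.4, "ty": 0, "tz": 0, "ax": 0, "ay": 0, "az": 0}
  ]
}}

```text
time_s: 20.35
ee_pos: [0.4861, -0.3346, 0.2875]
eef_rot: [-3.141, 0.0, 0.045]
force: [0.6, 0.4, -1.2]
grip_width: 0.0168
grip_force: 50.0
```

Run:
```python
from h import *
o=get_obs(); print(o['force'],o['moment'],o['ee_pos'])
T=grab('top','c4');carried(T,.0465)
```

```text
[ 0.59076606  0.36208845 -1.15519413] [ 0.02199531  0.02493272 -0.00069689] [ 0.48614466 -0.33458747  0.28747525]
c [ 644.9 -327.8] [86.7 86.4] 3.0 max [ 0.6899 -0.2843] min [ 0.6    -0.3719]
```

{"op": "apply_moves", "data": {
  "increments": [
    {"tx": -0.6, "ty": 0, "tz": 0, "ax": 0, "ay": 0, "az": 0},
    {"tx": -0.8, "ty": 0, "tz": 0, "ax": 0, "ay": 0, "az": 0},
    {"tx": -0.9, "ty": 0, "tz": 0, "ax": 0, "ay": 0, "az": 0},
    {"tx": -0.9, "ty": 0, "tz": 0, "ax": 0, "ay": 0, "az": 0},
    {"tx": 0, "ty": -0.5, "tz": -0.6, "ax": 0, "ay": 0, "az": 0},
    {"tx": 0, "ty": -1, "tz": -0.6, "ax": 0, "ay": 0, "az": 0},
    {"tx": 0, "ty": -1, "tz": -0.2, "ax": 0, "ay": 0, "az": 0},
    {"tx": 0, "ty": -1, "tz": 0, "ax": 0, "ay": 0, "az": 0},
    {"tx": 0, "ty": -1, "tz": 0, "ax": 0, "ay": 0, "az": 0},
    {"tx": 0, "ty": -1, "tz": 0, "ax": 0, "ay": 0, "az": 0},
    {"tx": 0, "ty": -1, "tz": 0, "ax": 0, "ay": 0, "az": 0},
    {"tx": 0, "ty": -1, "tz": 0, "ax": 0, "ay": 0, "az": 0}
  ]
}}

```text
time_s: 21.9
ee_pos: [0.3803, -0.1133, 0.3298]
eef_rot: [3.141, -0.0, 0.045]
force: [-0.4, 0.8, -2.3]
grip_width: 0.0168
grip_force: 50.0
```

{"op": "apply_moves", "data": {
  "increments": [
    {"tx": 0, "ty": -1, "tz": 0, "ax": 0, "ay": 0, "az": 0},
    {"tx": 0, "ty": -1, "tz": 0, "ax": 0, "ay": 0, "az": 0},
    {"tx": 0, "ty": -1, "tz": 0, "ax": 0, "ay": 0, "az": 0},
    {"tx": 0, "ty": -1, "tz": 0, "ax": 0, "ay": 0, "az": 0},
    {"tx": 0, "ty": -1, "tz": 0, "ax": 0, "ay": 0, "az": 0},
    {"tx": 0, "ty": -1, "tz": 0, "ax": 0, "ay": 0, "az": 0},
    {"tx": 0, "ty": -0.7, "tz": 0, "ax": 0, "ay": 0, "az": 0},
    {"tx": 0, "ty": 0, "tz": 0, "ax": 0, "ay": 0, "az": -0.9},
    {"tx": 0, "ty": 0, "tz": 0, "ax": 0, "ay": 0, "az": -0.9},
    {"tx": 0, "ty": 0, "tz": 0, "ax": 0, "ay": 0, "az": -0.9},
    {"tx": 0, "ty": 0, "tz": 0, "ax": 0, "ay": 0, "az": 0}
  ]
}}

```text
time_s: 23.28
ee_pos: [0.3715, 0.0864, 0.3298]
eef_rot: [3.142, -0.0, 0.28]
force: [0.0, -0.1, -0.6]
grip_width: 0.0165
grip_force: 50.0
```

Run:
```python
from h import *
T=grab('top','d1');S=grab('side','d1s')
print(*boards(T),sep='\n')
plan(.4004,.0984,.0745,16.2)
# blade: bright grey region near expected tip
o=get_obs();g=o['ee_pos']-[0,0,.18];y=o['eef_rot'][2];c,s=np.cos(y),np.sin(y)
for C,n in((T,'T'),(S,'S')):
    for dz in(-.065,-.075):
        q=[[g[0]+.17*c-k*s,g[1]+.17*s+k*c,g[2]+dz] for k in(.022,-.022)]; print(n,dz,proj(C,q).round(1).tolist())
a=cv2.resize(T['pixels'][180:260,230:330],None,fx=5,fy=5);b=cv2.resize(S['pixels'][195:285,240:320],None,fx=5,fy=5)
v=np.zeros((450,800,3),np.uint8);v[:400,:400]=a[:,:400];v[:,400:]=b
cv2.imwrite('pics/d1v.png',v[:,:,::-1])
```

```text
(array([607.5, 314.6]), array([86.6, 86.5]), 28.1)
(array([625.8, 164. ]), array([85.9, 85.2]), 16.3)
(array([ 651.4, -336.1]), array([88.4, 88.2]), 3.2)
now grasp [0.3716 0.0865 0.1497] rpy [-1.800e+02 -1.000e-02  1.597e+01] t 23.4 w 0.0171
az tot -0.05 tx 1.03 ty -0.11 tz 2.51
T -0.065 [[290.1, 237.4], [304.3, 233.1]]
T -0.075 [[290.3, 237.8], [304.4, 233.6]]
S -0.065 [[306.7, 250.9], [313.5, 240.3]]
S -0.075 [[306.8, 252.2], [313.5, 241.7]]
```

{"op": "apply_moves", "data": {
  "increments": [
    {"tx": 0.5, "ty": -0.06, "tz": 0, "ax": 0, "ay": 0, "az": -0.05},
    {"tx": 0.5, "ty": -0.05, "tz": 0.3, "ax": 0, "ay": 0, "az": 0},
    {"tx": 0, "ty": 0, "tz": 0.8, "ax": 0, "ay": 0, "az": 0},
    {"tx": 0, "ty": 0, "tz": 0.8, "ax": 0, "ay": 0, "az": 0},
    {"tx": 0, "ty": 0, "tz": 0.3, "ax": 0, "ay": 0, "az": 0},
    {"tx": 0, "ty": 0, "tz": 0.15, "ax": 0, "ay": 0, "az": 0},
    {"tx": 0, "ty": 0, "tz": 0.1, "ax": 0, "ay": 0, "az": 0},
    {"tx": 0, "ty": 0, "tz": 0, "ax": 0, "ay": 0, "az": 0}
  ]
}}

```text
time_s: 24.38
ee_pos: [0.3998, 0.0982, 0.2565]
eef_rot: [3.142, -0.001, 0.285]
force: [0.7, -0.1, -1.2]
grip_width: 0.017
grip_force: 50.0
```

{"op": "apply_moves", "data": {
  "increments": [
    {"tx": 0, "ty": 0, "tz": 0.07, "ax": 0, "ay": 0, "az": 0},
    {"tx": 0, "ty": 0, "tz": 0, "ax": 0, "ay": 0, "az": 0}
  ]
}}

```text
time_s: 24.62
ee_pos: [0.3996, 0.0981, 0.2541]
eef_rot: [3.142, -0.0, 0.285]
force: [0.3, -0.6, -1.2]
grip_width: 0.0172
grip_force: 50.0
```

{"op": "apply_moves", "data": {
  "increments": [
    {"tx": 0, "ty": 0, "tz": 0.07, "ax": 0, "ay": 0, "az": 0},
    {"tx": 0, "ty": 0, "tz": 0, "ax": 0, "ay": 0, "az": 0}
  ]
}}

```text
time_s: 24.88
ee_pos: [0.3996, 0.0981, 0.2518]
eef_rot: [-3.142, 0.0, 0.285]
force: [0.5, 0.6, -1.7]
grip_width: 0.0165
grip_force: 50.0
```

{"op": "apply_moves", "data": {
  "increments": [
    {"tx": 0.5, "ty": 0, "tz": -0.03, "ax": 0, "ay": 0, "az": 0},
    {"tx": 0.5, "ty": 0, "tz": 0, "ax": 0, "ay": 0, "az": 0},
    {"tx": 0.5, "ty": 0, "tz": 0, "ax": 0, "ay": 0, "az": 0},
    {"tx": 0.5, "ty": 0, "tz": 0, "ax": 0, "ay": 0, "az": 0},
    {"tx": 0.5, "ty": 0, "tz": 0, "ax": 0, "ay": 0, "az": 0},
    {"tx": 0.5, "ty": 0, "tz": 0, "ax": 0, "ay": 0, "az": 0},
    {"tx": 0.35, "ty": 0, "tz": 0, "ax": 0, "ay": 0, "az": 0},
    {"tx": 0.1, "ty": 0, "tz": 0, "ax": 0, "ay": 0, "az": 0},
    {"tx": 0, "ty": 0, "tz": 0, "ax": 0, "ay": 0, "az": 0}
  ]
}}

```text
time_s: 26.0
ee_pos: [0.4988, 0.1272, 0.2527]
eef_rot: [-3.142, 0.0, 0.285]
force: [0.1, -0.3, -1.8]
grip_width: 0.017
grip_force: 50.0
```

Run:
```python
from h import *
T=grab('top','d2');S=grab('side','d2s')
print(*boards(T),sep='\n')
plan(.4993,.1272,.0725,16.2); print(get_obs()['force'])
carried(S,.0165)
```

```text
(array([607.5, 314.6]), array([86.6, 86.5]), 28.1)
(array([626.4, 163.8]), array([85. , 85.8]), 16.2)
(array([ 651.4, -336.1]), array([88.3, 88.2]), 3.0)
now grasp [0.4987 0.1272 0.0728] rpy [-1.800e+02  2.000e-02  1.634e+01] t 26.1 w 0.0173
az tot 0.03 tx 0.02 ty 0.01 tz 0.01
[-0.37892951  0.40864194 -2.10714603]
c [ 659.1 -347.3] [90.2 91.6] 2.9 max [ 0.7046 -0.301 ] min [ 0.6123 -0.394 ]
```

{"op": "apply_moves", "data": {
  "increments": [
    {"tx": 0, "ty": 0, "tz": -0.1, "ax": 0, "ay": 0, "az": 0},
    {"tx": 0, "ty": 0, "tz": -0.1, "ax": 0, "ay": 0, "az": 0},
    {"tx": 0, "ty": 0, "tz": -0.2, "ax": 0, "ay": 0, "az": 0},
    {"tx": 0, "ty": 0, "tz": -0.4, "ax": 0, "ay": 0, "az": 0},
    {"tx": 0, "ty": 0, "tz": -0.5, "ax": 0, "ay": 0, "az": 0},
    {"tx": 0, "ty": 0, "tz": -0.6, "ax": 0, "ay": 0, "az": 0},
    {"tx": -0.3, "ty": 0, "tz": -0.5, "ax": 0, "ay": 0, "az": 0.3},
    {"tx": -0.5, "ty": 0, "tz": -0.2, "ax": 0, "ay": 0, "az": 0.6},
    {"tx": -0.5, "ty": 0, "tz": 0, "ax": 0, "ay": 0, "az": 0.6},
    {"tx": -0.4, "ty": 0, "tz": 0, "ax": 0, "ay": 0, "az": 0.6},
    {"tx": 0, "ty": 0, "tz": 0, "ax": 0, "ay": 0, "az": 0.6},
    {"tx": 0, "ty": 0, "tz": 0, "ax": 0, "ay": 0, "az": 0.04}
  ]
}}

```text
time_s: 27.6
ee_pos: [0.4492, 0.116, 0.3317]
eef_rot: [-3.141, -0.001, 0.046]
force: [0.5, 0.5, -2.3]
grip_width: 0.0166
grip_force: 50.0
```

Run:
```python
from h import *
plan(.466,-.222,.155,2.6)
T=grab('top','d3');S=grab('side','d3s');z=get_obs()['ee_pos'][2]-.18-.065+.002
print(*boards(T,z),sep='\n'); print(*boards(T),sep='\n'); print(get_obs()['force'],get_obs()['moment'])
```

```text
now grasp [0.4492 0.116  0.1517] rpy [-1.7999e+02 -6.0000e-02  2.6500e+00] t 27.6 w 0.0166
az tot 0.01 tx 0.05 ty 11.28 tz -0.11
(array([594.3, 302.8]), array([82.4, 82.3]), 28.1)
(array([580.3, 121.4]), array([83.6, 84.6]), 89.3)
(array([ 636. , -316.5]), array([84.1, 84.3]), 3.2)
(array([607.5, 314.6]), array([86.6, 86.5]), 28.1)
(array([592.9, 124. ]), array([87.9, 88.9]), 89.3)
(array([ 651.4, -336.3]), array([88.4, 88.6]), 3.2)
[ 0.73337116  0.65088181 -2.51394166] [ 0.05469859  0.10366671 -0.03045956]
```

{"op": "apply_moves", "data": {
  "increments": [
    {"tx": 0, "ty": 0.3, "tz": -0.1, "ax": 0, "ay": 0, "az": 0},
    {"tx": 0, "ty": 0.6, "tz": 0, "ax": 0, "ay": 0, "az": 0},
    {"tx": 0, "ty": 0.8, "tz": 0, "ax": 0, "ay": 0, "az": 0},
    {"tx": 0, "ty": 0.8, "tz": 0, "ax": 0, "ay": 0, "az": 0},
    {"tx": 0, "ty": 0.8, "tz": 0, "ax": 0, "ay": 0, "az": 0},
    {"tx": 0, "ty": 0.8, "tz": 0, "ax": 0, "ay": 0, "az": 0},
    {"tx": 0, "ty": 0.8, "tz": 0, "ax": 0, "ay": 0, "az": 0},
    {"tx": 0, "ty": 0.8, "tz": 0, "ax": 0, "ay": 0, "az": 0},
    {"tx": 0, "ty": 0.8, "tz": 0, "ax": 0, "ay": 0, "az": 0},
    {"tx": 0, "ty": 0.8, "tz": 0, "ax": 0, "ay": 0, "az": 0},
    {"tx": 0, "ty": 0.8, "tz": 0, "ax": 0, "ay": 0, "az": 0},
    {"tx": 0, "ty": 0.8, "tz": 0, "ax": 0, "ay": 0, "az": 0}
  ]
}}

```text
time_s: 29.2
ee_pos: [0.4614, -0.152, 0.3341]
eef_rot: [3.141, 0.0, 0.047]
force: [-0.6, -0.8, -2.9]
grip_width: 0.0169
grip_force: 50.0
```

{"op": "apply_moves", "data": {
  "increments": [
    {"tx": 0, "ty": 0.8, "tz": 0, "ax": 0, "ay": 0, "az": 0},
    {"tx": 0, "ty": 0.7, "tz": 0, "ax": 0, "ay": 0, "az": 0},
    {"tx": 0, "ty": 0.5, "tz": 0, "ax": 0, "ay": 0, "az": 0},
    {"tx": 0, "ty": 0.2, "tz": 0, "ax": 0, "ay": 0, "az": 0},
    {"tx": 0, "ty": 0, "tz": 0, "ax": 0, "ay": 0, "az": 0}
  ]
}}

```text
time_s: 29.82
ee_pos: [0.4647, -0.2167, 0.3338]
eef_rot: [-3.141, 0.0, 0.046]
force: [0.2, 0.6, -3.7]
grip_width: 0.017
grip_force: 50.0
```

Run:
```python
from h import *
plan(.506,-.221,.15,2.6)
T=grab('top','d4');S=grab('side','d4s');z=get_obs()['ee_pos'][2]-.18-.065+.002
carried(T,z);carried(S,z)
```

```text
now grasp [ 0.4647 -0.2167  0.1538] rpy [-1.7999e+02  1.0000e-02  2.6400e+00] t 29.8 w 0.017
az tot 0.01 tx 1.37 ty 0.21 tz 0.13
c [ 595.3 -209.4] [85.4 86.1] 2.1 max [ 0.6384 -0.1655] min [ 0.5515 -0.2531]
c [ 635.6 -315.7] [83.8 83.8] 3.2 max [ 0.6791 -0.2734] min [ 0.592  -0.3584]
c [ 613.9 -251.9] [ 92.8 195. ] 16.6 max [ 0.6695 -0.1626] min [ 0.5523 -0.3442]
```

{"op": "apply_moves", "data": {
  "increments": [
    {"tx": 0.3, "ty": 0.1, "tz": 0, "ax": 0, "ay": 0, "az": 0},
    {"tx": 0.5, "ty": 0.1, "tz": 0, "ax": 0, "ay": 0, "az": 0},
    {"tx": 0.45, "ty": 0.06, "tz": 0, "ax": 0, "ay": 0, "az": 0},
    {"tx": 0.16, "ty": 0, "tz": 0.2, "ax": 0, "ay": 0, "az": 0},
    {"tx": 0, "ty": 0, "tz": 0.4, "ax": 0, "ay": 0, "az": 0},
    {"tx": 0, "ty": 0, "tz": 0.35, "ax": 0, "ay": 0, "az": 0},
    {"tx": 0, "ty": 0, "tz": 0.25, "ax": 0, "ay": 0, "az": 0},
    {"tx": 0, "ty": 0, "tz": 0.15, "ax": 0, "ay": 0, "az": 0},
    {"tx": 0, "ty": 0, "tz": 0.12, "ax": 0, "ay": 0, "az": 0},
    {"tx": 0, "ty": 0, "tz": 0.08, "ax": 0, "ay": 0, "az": 0},
    {"tx": 0, "ty": 0, "tz": 0, "ax": 0, "ay": 0, "az": 0}
  ]
}}

```text
time_s: 31.3
ee_pos: [0.5073, -0.2225, 0.2875]
eef_rot: [3.141, -0.0, 0.046]
force: [-1.2, -0.5, 0.6]
grip_width: 0.0165
grip_force: 50.0
```

Run:
```python
from h import *
plan(.506,-.221,.107,2.6)
T=grab('top','d5');o=get_obs();print(o['force'],o['moment'])
carried(T,.0465)
```

```text
now grasp [ 0.5073 -0.2225  0.1075] rpy [ 1.7999e+02 -1.0000e-02  2.6400e+00] t 31.3 w 0.0165
az tot 0.01 tx -0.04 ty -0.05 tz 0.02
[-1.83215648 -0.3927873   0.40528058] [0.05912668 0.25701612 0.05348209]
c [ 638.6 -216. ] [86.4 86.3] 2.8 max [ 0.6826 -0.1731] min [ 0.5952 -0.2592]
c [ 645.  -327.8] [86.5 86.4] 3.0 max [ 0.6899 -0.2843] min [ 0.6025 -0.3719]
```

{"op": "apply_moves", "data": {
  "increments": [
    {"tx": 0, "ty": 0, "tz": -0.03, "ax": 0, "ay": 0, "az": 0},
    {"tx": -0.05, "ty": 0, "tz": 0, "ax": 0, "ay": 0, "az": 0},
    {"tx": -0.2, "ty": 0, "tz": 0, "ax": 0, "ay": 0, "az": 0},
    {"tx": -0.3, "ty": 0, "tz": 0, "ax": 0, "ay": 0, "az": 0}
  ]
}}

```text
time_s: 31.85
ee_pos: [0.4902, -0.2232, 0.2881]
eef_rot: [-3.141, 0.0, 0.046]
force: [0.3, -0.2, -1.7]
grip_width: 0.0163
grip_force: 50.0
```

Run:
```python
from h import *
T=grab('top','d6');o=get_obs();print(o['force'],o['moment'],o['ee_pos'])
carried(T,.0465)
```

```text
[-0.12509168 -0.12959458 -1.72383339] [-0.03302453  0.00575063  0.04246066] [ 0.48945523 -0.22328508  0.28808528]
c [ 639.1 -216. ] [85.8 86.3] 2.8 max [ 0.6826 -0.1731] min [ 0.5953 -0.2592]
c [ 645.  -328.1] [86.5 87. ] 3.0 max [ 0.6899 -0.2843] min [ 0.6001 -0.3719]
```

{"op": "apply_moves", "data": {
  "increments": [
    {"tx": -0.5, "ty": 0, "tz": 0, "ax": 0, "ay": 0, "az": 0},
    {"tx": -0.9, "ty": 0, "tz": 0, "ax": 0, "ay": 0, "az": 0},
    {"tx": -1, "ty": 0, "tz": 0, "ax": 0, "ay": 0, "az": 0},
    {"tx": -1, "ty": 0, "tz": 0, "ax": 0, "ay": 0, "az": 0},
    {"tx": 0, "ty": -0.7, "tz": -0.6, "ax": 0, "ay": 0, "az": 0},
    {"tx": 0, "ty": -1, "tz": -0.6, "ax": 0, "ay": 0, "az": 0},
    {"tx": 0, "ty": -1, "tz": -0.2, "ax": 0, "ay": 0, "az": 0},
    {"tx": 0, "ty": -1, "tz": 0, "ax": 0, "ay": 0, "az": 0},
    {"tx": 0, "ty": -1, "tz": 0, "ax": 0, "ay": 0, "az": 0},
    {"tx": 0, "ty": -1, "tz": 0, "ax": 0, "ay": 0, "az": 0},
    {"tx": 0, "ty": -1, "tz": 0, "ax": 0, "ay": 0, "az": 0},
    {"tx": 0, "ty": -1, "tz": 0, "ax": 0, "ay": 0, "az": 0}
  ]
}}

```text
time_s: 33.4
ee_pos: [0.3778, 0.0036, 0.3304]
eef_rot: [3.142, -0.0, 0.046]
force: [1.2, -0.5, -1.5]
grip_width: 0.0167
grip_force: 50.0
```

{"op": "apply_moves", "data": {
  "increments": [
    {"tx": 0, "ty": -1, "tz": 0, "ax": 0, "ay": 0, "az": 0},
    {"tx": 0, "ty": -1, "tz": 0, "ax": 0, "ay": 0, "az": 0},
    {"tx": 0, "ty": -1, "tz": 0, "ax": 0, "ay": 0, "az": 0},
    {"tx": 0, "ty": -1, "tz": 0, "ax": 0, "ay": 0, "az": 0},
    {"tx": 0, "ty": -1, "tz": 0, "ax": 0, "ay": 0, "az": 0},
    {"tx": 0, "ty": -0.8, "tz": 0, "ax": 0, "ay": 0, "az": 0},
    {"tx": 0, "ty": 0, "tz": 0, "ax": 0, "ay": 0, "az": -1},
    {"tx": 0, "ty": 0, "tz": 0, "ax": 0, "ay": 0, "az": -1},
    {"tx": 0, "ty": 0, "tz": 0, "ax": 0, "ay": 0, "az": -1},
    {"tx": 0, "ty": 0, "tz": 0, "ax": 0, "ay": 0, "az": -1},
    {"tx": 0, "ty": 0, "tz": 0, "ax": 0, "ay": 0, "az": -1},
    {"tx": 0, "ty": 0, "tz": 0, "ax": 0, "ay": 0, "az": -0.1}
  ]
}}

```text
time_s: 34.9
ee_pos: [0.37, 0.1764, 0.3303]
eef_rot: [3.142, -0.0, 0.491]
force: [-0.5, -0.0, -2.6]
grip_width: 0.0168
grip_force: 50.0
```

Run:
```python
from h import *
T=grab('top','e1')
print(*boards(T),sep='\n')
plan(.4002,.2039,.0725,28.1)
```

```text
(array([607.5, 314.6]), array([86.6, 86.5]), 28.1)
(array([ 645.5, -221.8]), array([87.7, 88.3]), 2.4)
(array([ 651.4, -336.4]), array([88.4, 88.9]), 3.2)
now grasp [0.3701 0.1765 0.1503] rpy [ 1.800e+02 -1.000e-02  2.809e+01] t 35.0 w 0.017
az tot -0.0 tx 1.32 ty -0.33 tz 2.59
```

{"op": "apply_moves", "data": {
  "increments": [
    {"tx": 0.66, "ty": -0.17, "tz": 0, "ax": 0, "ay": 0, "az": 0},
    {"tx": 0.66, "ty": -0.16, "tz": 0.3, "ax": 0, "ay": 0, "az": 0},
    {"tx": 0, "ty": 0, "tz": 0.8, "ax": 0, "ay": 0, "az": 0},
    {"tx": 0, "ty": 0, "tz": 0.8, "ax": 0, "ay": 0, "az": 0},
    {"tx": 0, "ty": 0, "tz": 0.4, "ax": 0, "ay": 0, "az": 0},
    {"tx": 0, "ty": 0, "tz": 0.2, "ax": 0, "ay": 0, "az": 0},
    {"tx": 0, "ty": 0, "tz": 0.09, "ax": 0, "ay": 0, "az": 0},
    {"tx": 0, "ty": 0, "tz": 0, "ax": 0, "ay": 0, "az": 0}
  ]
}}

```text
time_s: 35.95
ee_pos: [0.4006, 0.2041, 0.253]
eef_rot: [3.142, -0.001, 0.491]
force: [-0.2, -0.3, -1.4]
grip_width: 0.0165
grip_force: 50.0
```

{"op": "apply_moves", "data": {
  "increments": [
    {"tx": 0.5, "ty": 0, "tz": 0, "ax": 0, "ay": 0, "az": 0},
    {"tx": 0.5, "ty": 0, "tz": 0, "ax": 0, "ay": 0, "az": 0},
    {"tx": 0.5, "ty": 0, "tz": 0, "ax": 0, "ay": 0, "az": 0},
    {"tx": 0.5, "ty": 0, "tz": 0, "ax": 0, "ay": 0, "az": 0},
    {"tx": 0.5, "ty": 0, "tz": 0, "ax": 0, "ay": 0, "az": 0},
    {"tx": 0.5, "ty": 0, "tz": 0, "ax": 0, "ay": 0, "az": 0},
    {"tx": 0.33, "ty": 0, "tz": 0, "ax": 0, "ay": 0, "az": 0},
    {"tx": 0.1, "ty": 0, "tz": 0, "ax": 0, "ay": 0, "az": 0},
    {"tx": 0, "ty": 0, "tz": 0, "ax": 0, "ay": 0, "az": 0}
  ]
}}

```text
time_s: 37.08
ee_pos: [0.4911, 0.2525, 0.2526]
eef_rot: [-3.142, 0.0, 0.491]
force: [-0.4, -0.1, -0.8]
grip_width: 0.0168
grip_force: 50.0
```

Run:
```python
from h import *
T=grab('top','e2')
print(boards(T)[0])
plan(.4911,.2524,.0725,28.1)
print(get_obs()['force'])
```

```text
(array([613.9, 317.4]), array([72.9, 86.3]), 26.4)
now grasp [0.491  0.2524 0.0726] rpy [-1.800e+02  1.000e-02  2.814e+01] t 37.1 w 0.0167
az tot 0.01 tx 0.00 ty 0.00 tz 0.00
[ 0.57567081  0.693194   -1.3704292 ]
```

{"op": "apply_moves", "data": {
  "increments": [
    {"tx": 0, "ty": 0, "tz": -0.1, "ax": 0, "ay": 0, "az": 0},
    {"tx": 0, "ty": 0, "tz": -0.1, "ax": 0, "ay": 0, "az": 0},
    {"tx": 0, "ty": 0, "tz": -0.2, "ax": 0, "ay": 0, "az": 0},
    {"tx": 0, "ty": 0, "tz": -0.4, "ax": 0, "ay": 0, "az": 0},
    {"tx": 0, "ty": 0, "tz": -0.5, "ax": 0, "ay": 0, "az": 0},
    {"tx": -0.2, "ty": 0, "tz": -0.4, "ax": 0, "ay": 0, "az": 0},
    {"tx": -0.5, "ty": 0, "tz": -0.4, "ax": 0, "ay": 0, "az": 0},
    {"tx": -0.6, "ty": 0, "tz": -0.4, "ax": 0, "ay": 0, "az": 0},
    {"tx": -0.6, "ty": 0, "tz": -0.2, "ax": 0, "ay": 0, "az": 0},
    {"tx": -0.4, "ty": 0, "tz": 0, "ax": 0, "ay": 0, "az": 0.2},
    {"tx": -0.2, "ty": 0, "tz": 0, "ax": 0, "ay": 0, "az": 0.5},
    {"tx": 0, "ty": 0, "tz": 0, "ax": 0, "ay": 0, "az": 0.6}
  ]
}}

```text
time_s: 38.62
ee_pos: [0.4245, 0.217, 0.3336]
eef_rot: [-3.142, 0.0, 0.375]
force: [-0.4, 0.6, -2.5]
grip_width: 0.0168
grip_force: 50.0
```

{"op": "apply_moves", "data": {
  "increments": [
    {"tx": 0, "ty": 0, "tz": 0, "ax": 0, "ay": 0, "az": 0.6},
    {"tx": 0, "ty": 0, "tz": 0, "ax": 0, "ay": 0, "az": 0.6},
    {"tx": 0, "ty": 0, "tz": 0, "ax": 0, "ay": 0, "az": 0.6},
    {"tx": 0, "ty": 0, "tz": 0, "ax": 0, "ay": 0, "az": 0.6},
    {"tx": 0, "ty": 0, "tz": 0, "ax": 0, "ay": 0, "az": 0.6},
    {"tx": 0, "ty": 0, "tz": 0, "ax": 0, "ay": 0, "az": 0.5},
    {"tx": 0, "ty": 0, "tz": 0, "ax": 0, "ay": 0, "az": 0.3},
    {"tx": 0, "ty": 0, "tz": 0, "ax": 0, "ay": 0, "az": 0}
  ]
}}

```text
time_s: 39.62
ee_pos: [0.4249, 0.2172, 0.3335]
eef_rot: [-3.142, 0.0, 0.046]
force: [-0.0, 0.7, -2.2]
grip_width: 0.0168
grip_force: 50.0
```

Run:
```python
from h import *
T=grab('top','e3');z=get_obs()['ee_pos'][2]-.18-.065+.002
print(*boards(T,z),sep='\n')
plan(.455,-.109,.155,2.6)
```

```text
(array([555.9, 222.4]), array([85.7, 85.7]), 2.7)
(array([ 629.8, -207.2]), array([83.1, 83.9]), 2.4)
(array([ 635.5, -315.7]), array([84. , 83.8]), 3.2)
now grasp [0.425  0.2172 0.1535] rpy [-180.      0.      2.67] t 39.7 w 0.0168
az tot 0.01 tx 0.51 ty 10.91 tz -0.05
```

{"op": "apply_moves", "data": {
  "increments": [
    {"tx": 0, "ty": 0.3, "tz": 0, "ax": 0, "ay": 0, "az": 0},
    {"tx": 0, "ty": 0.6, "tz": 0, "ax": 0, "ay": 0, "az": 0},
    {"tx": 0.05, "ty": 0.8, "tz": 0, "ax": 0, "ay": 0, "az": 0},
    {"tx": 0.05, "ty": 0.8, "tz": 0, "ax": 0, "ay": 0, "az": 0},
    {"tx": 0.05, "ty": 0.8, "tz": 0, "ax": 0, "ay": 0, "az": 0},
    {"tx": 0.05, "ty": 0.8, "tz": 0, "ax": 0, "ay": 0, "az": 0},
    {"tx": 0.05, "ty": 0.8, "tz": 0, "ax": 0, "ay": 0, "az": 0},
    {"tx": 0.05, "ty": 0.8, "tz": 0, "ax": 0, "ay": 0, "az": 0},
    {"tx": 0.05, "ty": 0.8, "tz": 0, "ax": 0, "ay": 0, "az": 0},
    {"tx": 0.05, "ty": 0.8, "tz": 0, "ax": 0, "ay": 0, "az": 0},
    {"tx": 0.05, "ty": 0.8, "tz": 0, "ax": 0, "ay": 0, "az": 0},
    {"tx": 0.05, "ty": 0.8, "tz": 0, "ax": 0, "ay": 0, "az": 0}
  ]
}}

```text
time_s: 41.18
ee_pos: [0.4518, -0.0505, 0.3336]
eef_rot: [3.141, -0.0, 0.046]
force: [0.1, 0.1, -2.6]
grip_width: 0.0168
grip_force: 50.0
```

{"op": "apply_moves", "data": {
  "increments": [
    {"tx": 0, "ty": 0.8, "tz": 0, "ax": 0, "ay": 0, "az": 0},
    {"tx": 0, "ty": 0.6, "tz": 0, "ax": 0, "ay": 0, "az": 0},
    {"tx": 0, "ty": 0.4, "tz": 0, "ax": 0, "ay": 0, "az": 0},
    {"tx": 0, "ty": 0.15, "tz": 0, "ax": 0, "ay": 0, "az": 0},
    {"tx": 0, "ty": 0, "tz": 0, "ax": 0, "ay": 0, "az": 0}
  ]
}}

```text
time_s: 41.8
ee_pos: [0.455, -0.1071, 0.3335]
eef_rot: [-3.142, 0.0, 0.046]
force: [-0.3, -0.2, -2.5]
grip_width: 0.0166
grip_force: 50.0
```

Run:
```python
from h import *
T=grab('top','e4');z=get_obs()['ee_pos'][2]-.18-.065+.002
carried(T,z)
plan(.501,-.107,.107,2.6)
```

```text
c [ 586.6 -101.4] [85.  85.7] 2.6 max [ 0.6284 -0.0578] min [ 0.5437 -0.1439]
c [ 629.9 -207.2] [83.2 83.9] 2.6 max [ 0.6721 -0.1656] min [ 0.5875 -0.2492]
c [ 635.6 -315.8] [84.  83.8] 3.2 max [ 0.6791 -0.2735] min [ 0.592  -0.3585]
now grasp [ 0.455  -0.1069  0.1535] rpy [-1.7999e+02  1.0000e-02  2.6600e+00] t 41.9 w 0.0167
az tot 0.01 tx 1.53 ty 0.07 tz 1.55
```

{"op": "apply_moves", "data": {
  "increments": [
    {"tx": 0.3, "ty": 0.03, "tz": 0, "ax": 0, "ay": 0, "az": 0},
    {"tx": 0.5, "ty": 0.04, "tz": 0, "ax": 0, "ay": 0, "az": 0},
    {"tx": 0.5, "ty": 0, "tz": 0, "ax": 0, "ay": 0, "az": 0},
    {"tx": 0.25, "ty": 0, "tz": 0.2, "ax": 0, "ay": 0, "az": 0},
    {"tx": 0, "ty": 0, "tz": 0.4, "ax": 0, "ay": 0, "az": 0},
    {"tx": 0, "ty": 0, "tz": 0.35, "ax": 0, "ay": 0, "az": 0},
    {"tx": 0, "ty": 0, "tz": 0.25, "ax": 0, "ay": 0, "az": 0},
    {"tx": 0, "ty": 0, "tz": 0.15, "ax": 0, "ay": 0, "az": 0},
    {"tx": 0, "ty": 0, "tz": 0.1, "ax": 0, "ay": 0, "az": 0},
    {"tx": 0, "ty": 0, "tz": 0.07, "ax": 0, "ay": 0, "az": 0},
    {"tx": 0, "ty": 0, "tz": 0, "ax": 0, "ay": 0, "az": 0}
  ]
}}

```text
time_s: 43.22
ee_pos: [0.5015, -0.1072, 0.2881]
eef_rot: [3.141, -0.0, 0.046]
force: [-0.7, 0.1, -0.3]
grip_width: 0.0164
grip_force: 50.0
```

{"op": "apply_moves", "data": {
  "increments": [
    {"tx": -0.05, "ty": 0, "tz": 0, "ax": 0, "ay": 0, "az": 0},
    {"tx": -0.2, "ty": 0, "tz": 0, "ax": 0, "ay": 0, "az": 0},
    {"tx": -0.2, "ty": 0, "tz": 0, "ax": 0, "ay": 0, "az": 0}
  ]
}}

```text
time_s: 43.6
ee_pos: [0.4876, -0.1078, 0.2879]
eef_rot: [-3.142, 0.0, 0.046]
force: [0.3, -0.8, -1.2]
grip_width: 0.0167
grip_force: 50.0
```

Run:
```python
from h import *
T=grab('top','e5');carried(T,.0465)
plan(.501,-.107,.107,2.6)
```

```text
c [ 633.7 -101.7] [85.4 85.8] 2.4 max [ 0.6778 -0.0591] min [ 0.5907 -0.1451]
c [ 639.1 -215.9] [85.7 86.5] 2.4 max [ 0.6826 -0.173 ] min [ 0.5954 -0.2592]
c [ 645.  -327.8] [86.5 86.4] 3.0 max [ 0.6899 -0.2843] min [ 0.6001 -0.3719]
now grasp [ 0.4871 -0.1078  0.1079] rpy [-1.7999e+02  3.0000e-02  2.6400e+00] t 43.6 w 0.0168
az tot 0.01 tx 0.46 ty -0.01 tz 0.03
```

All three boards are on the carriage at about y = -0.102, -0.216 and -0.328, all square. I'll take the lifter back to its cradle.

{"op": "apply_moves", "data": {
  "increments": [
    {"tx": -0.5, "ty": 0, "tz": 0, "ax": 0, "ay": 0, "az": 0},
    {"tx": -0.9, "ty": 0, "tz": 0, "ax": 0, "ay": 0, "az": 0},
    {"tx": -1, "ty": 0, "tz": 0, "ax": 0, "ay": 0, "az": 0},
    {"tx": -1, "ty": 0, "tz": 0, "ax": 0, "ay": 0, "az": 0},
    {"tx": 0, "ty": -0.2, "tz": -0.8, "ax": 0, "ay": 0, "az": 0},
    {"tx": 0, "ty": -1, "tz": -0.8, "ax": 0, "ay": 0, "az": 0},
    {"tx": 0, "ty": -1, "tz": -0.8, "ax": 0, "ay": 0, "az": 0},
    {"tx": 0, "ty": -1, "tz": -0.67, "ax": 0, "ay": 0, "az": 0},
    {"tx": 0.6, "ty": -1, "tz": 0, "ax": 0, "ay": 0, "az": 0},
    {"tx": 0.6, "ty": -1, "tz": 0, "ax": 0, "ay": 0, "az": 0},
    {"tx": 0.6, "ty": -1, "tz": 0, "ax": 0, "ay": 0, "az": 0},
    {"tx": 0, "ty": 0, "tz": 0, "ax": 0, "ay": 0, "az": -1}
  ]
}}

```text
time_s: 45.15
ee_pos: [0.4319, 0.0773, 0.3799]
eef_rot: [-3.141, 0.0, 0.137]
force: [-0.6, -0.3, -2.1]
grip_width: 0.0168
grip_force: 50.0
```

{"op": "apply_moves", "data": {
  "increments": [
    {"tx": 0, "ty": 0, "tz": 0, "ax": 0, "ay": 0, "az": -1},
    {"tx": 0, "ty": 0, "tz": 0, "ax": 0, "ay": 0, "az": -1},
    {"tx": 0, "ty": 0, "tz": 0, "ax": 0, "ay": 0, "az": -1},
    {"tx": 0, "ty": 0, "tz": 0, "ax": 0, "ay": 0, "az": -1},
    {"tx": 0, "ty": 0, "tz": 0, "ax": 0, "ay": 0, "az": -1},
    {"tx": 0, "ty": 0, "tz": 0, "ax": 0, "ay": 0, "az": -1},
    {"tx": 0, "ty": 0, "tz": 0, "ax": 0, "ay": 0, "az": -1},
    {"tx": 0, "ty": 0, "tz": 0, "ax": 0, "ay": 0, "az": -1},
    {"tx": 0, "ty": 0, "tz": 0, "ax": 0, "ay": 0, "az": -1},
    {"tx": 0, "ty": 0, "tz": 0, "ax": 0, "ay": 0, "az": -1},
    {"tx": 0, "ty": 0, "tz": 0, "ax": 0, "ay": 0, "az": -1},
    {"tx": 0, "ty": 0, "tz": 0, "ax": 0, "ay": 0, "az": -0.74}
  ]
}}

```text
time_s: 46.65
ee_pos: [0.4313, 0.0757, 0.3801]
eef_rot: [3.142, -0.0, 1.16]
force: [0.0, -0.1, -1.8]
grip_width: 0.017
grip_force: 50.0
```

Run:
```python
from h import *
T=grab('top','f1');carried(T,.0465)
plan(.4738,.4218,.2,66.34)
```

```text
c [ 633.4 -101.8] [85.9 85.9] 2.4 max [ 0.6778 -0.0591] min [ 0.5905 -0.1452]
c [ 639.2 -215.9] [85.8 86.5] 2.6 max [ 0.6826 -0.173 ] min [ 0.5954 -0.2592]
c [ 645.  -328.2] [86.6 87.1] 3.2 max [ 0.6899 -0.2843] min [ 0.6    -0.3719]
now grasp [0.4313 0.0757 0.2001] rpy [179.99  -0.    66.65] t 46.7 w 0.0169
az tot 0.06 tx 11.13 ty -3.33 tz 0.00
```

{"op": "apply_moves", "data": {
  "increments": [
    {"tx": 0.6, "ty": -0.18, "tz": 0, "ax": 0, "ay": 0, "az": 0.06},
    {"tx": 1, "ty": -0.3, "tz": 0, "ax": 0, "ay": 0, "az": 0},
    {"tx": 1, "ty": -0.3, "tz": 0, "ax": 0, "ay": 0, "az": 0},
    {"tx": 1, "ty": -0.3, "tz": 0, "ax": 0, "ay": 0, "az": 0},
    {"tx": 1, "ty": -0.3, "tz": 0, "ax": 0, "ay": 0, "az": 0},
    {"tx": 1, "ty": -0.3, "tz": 0, "ax": 0, "ay": 0, "az": 0},
    {"tx": 1, "ty": -0.3, "tz": 0, "ax": 0, "ay": 0, "az": 0},
    {"tx": 1, "ty": -0.3, "tz": 0, "ax": 0, "ay": 0, "az": 0},
    {"tx": 1, "ty": -0.3, "tz": 0, "ax": 0, "ay": 0, "az": 0},
    {"tx": 1, "ty": -0.3, "tz": 0, "ax": 0, "ay": 0, "az": 0},
    {"tx": 1, "ty": -0.3, "tz": 0, "ax": 0, "ay": 0, "az": 0},
    {"tx": 0.53, "ty": -0.15, "tz": 0, "ax": 0, "ay": 0, "az": 0}
  ]
}}

```text
time_s: 48.2
ee_pos: [0.4756, 0.4228, 0.3797]
eef_rot: [-3.141, 0.0, 1.152]
force: [-0.4, 0.3, -1.7]
grip_width: 0.017
grip_force: 50.0
```

{"op": "apply_moves", "data": {
  "increments": [
    {"tx": 0, "ty": 0, "tz": 0, "ax": 0, "ay": 0, "az": 0},
    {"tx": 0, "ty": 0, "tz": 0.6, "ax": 0, "ay": 0, "az": 0},
    {"tx": 0, "ty": 0, "tz": 0.8, "ax": 0, "ay": 0, "az": 0},
    {"tx": 0, "ty": 0, "tz": 0.6, "ax": 0, "ay": 0, "az": 0},
    {"tx": 0, "ty": 0, "tz": 0.4, "ax": 0, "ay": 0, "az": 0},
    {"tx": 0, "ty": 0, "tz": 0.2, "ax": 0, "ay": 0, "az": 0},
    {"tx": 0, "ty": 0, "tz": 0, "ax": 0, "ay": 0, "az": 0}
  ]
}}

```text
time_s: 49.08
ee_pos: [0.4758, 0.4215, 0.302]
eef_rot: [3.142, 0.0, 1.153]
force: [0.0, -0.4, -1.9]
grip_width: 0.0167
grip_force: 50.0
```

Run:
```python
from h import *
plan(.4738,.4218,.0984,66.34);print(get_obs()['force'])
```

```text
now grasp [0.4758 0.4215 0.122 ] rpy [180.     0.    66.04] t 49.1 w 0.0167
az tot -0.06 tx -0.02 ty -0.07 tz 0.79
[ 0.0097774  -0.44054136 -1.86067017]
```

{"op": "apply_moves", "data": {
  "increments": [
    {"tx": 0, "ty": -0.07, "tz": 0, "ax": 0, "ay": 0, "az": -0.06},
    {"tx": 0, "ty": 0, "tz": 0.25, "ax": 0, "ay": 0, "az": 0},
    {"tx": 0, "ty": 0, "tz": 0.25, "ax": 0, "ay": 0, "az": 0},
    {"tx": 0, "ty": 0, "tz": 0.2, "ax": 0, "ay": 0, "az": 0},
    {"tx": 0, "ty": 0, "tz": 0, "ax": 0, "ay": 0, "az": 0}
  ]
}}

```text
time_s: 49.7
ee_pos: [0.4738, 0.4223, 0.2803]
eef_rot: [-3.141, 0.001, 1.158]
force: [0.1, -0.5, -2.2]
grip_width: 0.017
grip_force: 50.0
```

{"op": "apply_moves", "data": {
  "increments": [
    {"tx": 0, "ty": 0, "tz": 0.08, "ax": 0, "ay": 0, "az": 0},
    {"tx": 0, "ty": 0, "tz": 0, "ax": 0, "ay": 0, "az": 0}
  ]
}}

```text
time_s: 49.95
ee_pos: [0.4739, 0.4224, 0.2788]
eef_rot: [3.141, -0.0, 1.158]
force: [-0.0, -0.3, -1.4]
grip_width: 0.0169
grip_force: 50.0
```

Run:
```python
from h import *
plan(.4738,.4218,.0984,66.34);o=get_obs();print(o['force'],o['moment'])
T=grab('top','f2');S=grab('side','f2s')
cv2.imwrite('pics/f2v.png',cv2.resize(S['pixels'][280:370,190:310],None,fx=5,fy=5)[:,:,::-1])
```

```text
now grasp [0.4739 0.4224 0.0988] rpy [ 1.7999e+02 -2.0000e-02  6.6340e+01] t 50.0 w 0.0169
az tot -0.0 tx -0.02 ty 0.01 tz 0.01
[-0.03700752 -0.33231605 -1.41869031] [-0.02807434 -0.12824971 -0.07570341]
```

{"op": "apply_moves", "data": {
  "increments": [
    {"tx": 0, "ty": 0, "tz": 0, "ax": 0, "ay": 0, "az": 0},
    {"tx": 0, "ty": 0, "tz": 0, "ax": 0, "ay": 0, "az": 0},
    {"tx": 0, "ty": 0, "tz": 0, "ax": 0, "ay": 0, "az": 0},
    {"tx": 0, "ty": 0, "tz": 0, "ax": 0, "ay": 0, "az": 0},
    {"tx": 0, "ty": 0, "tz": 0, "ax": 0, "ay": 0, "az": 0},
    {"tx": 0, "ty": 0, "tz": 0, "ax": 0, "ay": 0, "az": 0}
  ],
  "jaw": 0
}}

```text
time_s: 50.8
ee_pos: [0.4738, 0.4224, 0.2787]
eef_rot: [-3.142, -0.0, 1.158]
force: [-0.4, 0.5, 1.1]
grip_width: 0.0731
grip_force: 0.0
```

{"op": "apply_moves", "data": {
  "increments": [
    {"tx": 0, "ty": 0, "tz": -0.5, "ax": 0, "ay": 0, "az": 0},
    {"tx": 0, "ty": 0, "tz": -1, "ax": 0, "ay": 0, "az": 0},
    {"tx": 0, "ty": 0, "tz": -1, "ax": 0, "ay": 0, "az": 0},
    {"tx": 0, "ty": 0, "tz": -1, "ax": 0, "ay": 0, "az": 0},
    {"tx": -1, "ty": 0.17, "tz": -0.7, "ax": 0, "ay": 0, "az": 0},
    {"tx": -1, "ty": 0.17, "tz": 0, "ax": 0, "ay": 0, "az": 0},
    {"tx": -1, "ty": 0.17, "tz": 0, "ax": 0, "ay": 0, "az": 0},
    {"tx": -1, "ty": 0.17, "tz": 0, "ax": 0, "ay": 0, "az": 0},
    {"tx": -1, "ty": 0.17, "tz": 0, "ax": 0, "ay": 0, "az": 0},
    {"tx": -1, "ty": 0.17, "tz": 0, "ax": 0, "ay": 0, "az": 0},
    {"tx": -1, "ty": 0.17, "tz": 0, "ax": 0, "ay": 0, "az": 0},
    {"tx": -1, "ty": 0.17, "tz": 0, "ax": 0, "ay": 0, "az": 0}
  ]
}}

```text
time_s: 52.3
ee_pos: [0.4144, 0.1852, 0.4058]
eef_rot: [3.14, -0.001, 1.158]
force: [0.1, -0.1, -0.4]
grip_width: 0.0939
grip_force: 0.0
```

Run:
```python
from h import *
T=grab('top','f3');S=grab('side','f3s')
import pickle
T0=pickle.load(open('top0.pkl','rb'))
print(np.abs(T['pixels'][220:310,120:240].astype(int)-T0['pixels'][220:310,120:240]).max(2).__gt__(40).sum())
a=cv2.resize(T['pixels'][220:300,130:240],None,fx=5,fy=5);b=cv2.resize(S['pixels'][295:365,195:295],None,fx=5,fy=5)
v=np.vstack([cv2.resize(T['pixels'][225:290,130:240],None,fx=4,fy=4),cv2.resize(S['pixels'][298:363,195:305],None,fx=4,fy=4)])
cv2.imwrite('pics/f3v.png',v[:,:,::-1]); print(v.shape)
h=[]
for c,(x0,y0,x1,y1),z in((T0,(170,240,225,270),.098),(T,(170,240,225,270),.098)):
    m=(c['pixels'][y0:y1,x0:x1].max(2)<45).astype(np.uint8); k=max(cv2.findContours(m,0,1)[0],key=cv2.contourArea)
    r=cv2.minAreaRect(ray(c,k[:,0,:]+[x0,y0],z)[:,:2].astype(np.float32)*1000); print(r)
plan(.553,-.478,.22,0)
```

```text
272
(520, 440, 3)
((472.86492919921875, 420.18255615234375), (123.57782745361328, 18.692094802856445), 66.30400848388672)
((473.0409851074219, 420.5836486816406), (123.09188842773438, 18.692094802856445), 66.30400848388672)
now grasp [0.4143 0.1845 0.2259] rpy [ 1.7993e+02 -5.0000e-02  6.6240e+01] t 52.4 w 0.094
az tot 13.25 tx 4.62 ty 22.08 tz 0.20
```

The lifter is back within 0.5 mm, the same way round. Next the crank.

{"op": "apply_moves", "data": {
  "increments": [
    {"tx": 0, "ty": 0, "tz": 0, "ax": 0, "ay": 0, "az": 1},
    {"tx": 0, "ty": 0, "tz": 0, "ax": 0, "ay": 0, "az": 1},
    {"tx": 0, "ty": 0, "tz": 0, "ax": 0, "ay": 0, "az": 1},
    {"tx": 0, "ty": 0, "tz": 0, "ax": 0, "ay": 0, "az": 1},
    {"tx": 0, "ty": 0, "tz": 0, "ax": 0, "ay": 0, "az": 1},
    {"tx": 0, "ty": 0, "tz": 0, "ax": 0, "ay": 0, "az": 1},
    {"tx": 0, "ty": 0, "tz": 0, "ax": 0, "ay": 0, "az": 1},
    {"tx": 0, "ty": 0, "tz": 0, "ax": 0, "ay": 0, "az": 1},
    {"tx": 0, "ty": 0, "tz": 0, "ax": 0, "ay": 0, "az": 1},
    {"tx": 0, "ty": 0, "tz": 0, "ax": 0, "ay": 0, "az": 1},
    {"tx": 0, "ty": 0, "tz": 0, "ax": 0, "ay": 0, "az": 1},
    {"tx": 0, "ty": 0, "tz": 0, "ax": 0, "ay": 0, "az": 1}
  ]
}}

```text
time_s: 53.9
ee_pos: [0.415, 0.1867, 0.4055]
eef_rot: [-3.141, -0.001, 0.108]
force: [0.5, -0.9, -0.3]
grip_width: 0.0939
grip_force: 0.0
```

{"op": "apply_moves", "data": {
  "increments": [
    {"tx": 0, "ty": 0, "tz": 0, "ax": 0, "ay": 0, "az": 1},
    {"tx": 0, "ty": 0, "tz": 0, "ax": 0, "ay": 0, "az": 0.25},
    {"tx": 0, "ty": 1, "tz": 0, "ax": 0, "ay": 0, "az": 0},
    {"tx": 0, "ty": 1, "tz": 0, "ax": 0, "ay": 0, "az": 0},
    {"tx": 0, "ty": 1, "tz": 0, "ax": 0, "ay": 0, "az": 0},
    {"tx": 0, "ty": 1, "tz": 0, "ax": 0, "ay": 0, "az": 0},
    {"tx": 0, "ty": 1, "tz": 0, "ax": 0, "ay": 0, "az": 0},
    {"tx": 0, "ty": 1, "tz": 0, "ax": 0, "ay": 0, "az": 0},
    {"tx": 0, "ty": 1, "tz": 0, "ax": 0, "ay": 0, "az": 0},
    {"tx": 0, "ty": 1, "tz": 0, "ax": 0, "ay": 0, "az": 0},
    {"tx": 0.3, "ty": 1, "tz": 0, "ax": 0, "ay": 0, "az": 0},
    {"tx": 0.3, "ty": 1, "tz": 0, "ax": 0, "ay": 0, "az": 0}
  ]
}}

```text
time_s: 55.4
ee_pos: [0.4337, -0.1146, 0.4052]
eef_rot: [3.141, -0.001, 0.003]
force: [0.5, 0.7, -0.1]
grip_width: 0.0941
grip_force: 0.0
```

{"op": "apply_moves", "data": {
  "increments": [
    {"tx": 0.3, "ty": 1, "tz": 0, "ax": 0, "ay": 0, "az": 0},
    {"tx": 0.4, "ty": 1, "tz": 0, "ax": 0, "ay": 0, "az": 0},
    {"tx": 0.4, "ty": 1, "tz": 0, "ax": 0, "ay": 0, "az": 0},
    {"tx": 0.4, "ty": 1, "tz": 0, "ax": 0, "ay": 0, "az": 0},
    {"tx": 0.4, "ty": 1, "tz": 0, "ax": 0, "ay": 0, "az": 0},
    {"tx": 0.4, "ty": 1, "tz": 0, "ax": 0, "ay": 0, "az": 0},
    {"tx": 0.4, "ty": 1, "tz": 0, "ax": 0, "ay": 0, "az": 0},
    {"tx": 0.4, "ty": 1, "tz": 0, "ax": 0, "ay": 0, "az": 0},
    {"tx": 0.4, "ty": 1, "tz": 0, "ax": 0, "ay": 0, "az": 0},
    {"tx": 0.4, "ty": 1, "tz": 0, "ax": 0, "ay": 0, "az": 0},
    {"tx": 0, "ty": 1, "tz": 0, "ax": 0, "ay": 0, "az": 0},
    {"tx": 0, "ty": 0, "tz": 0, "ax": 0, "ay": 0, "az": 0}
  ]
}}

```text
time_s: 56.9
ee_pos: [0.5508, -0.445, 0.404]
eef_rot: [-3.141, 0.001, 0.001]
force: [0.7, -0.0, -0.3]
grip_width: 0.094
grip_force: 0.0
```

Run:
```python
from h import *
plan(.5535,-.4775,.073,0)
import pickle
# knob: dark blob in initial pics near measured spot
for n in('top','side'):
    C=pickle.load(open(n+'0.pkl','rb'))
    p=proj(C,[[.5535,-.4775,.087],[.5535,-.4775,.05],[.553,-.4417,.05]]).round(1); print(n,p.tolist())
    x,y=p[0].astype(int); print(C['pixels'][y-6:y+9,x-6:x+8].max(2))
```

```text
now grasp [ 0.5508 -0.445   0.224 ] rpy [-1.7998e+02  3.0000e-02  6.0000e-02] t 56.9 w 0.094
az tot 0.01 tx 0.09 ty 1.08 tz 5.03
top [[503.2, 226.0], [498.5, 228.0], [486.6, 228.3]]
[[183 187 142  77  42  46  50  60  86  98  99 101 101 102]
 [149 172 140  76  45  43  50  55  89  99  96 100 102 100]
 [ 99 121 111  73  41  47  50  53  82 100  97  98 101 102]
 [ 86  84  98  73  41  43  51  49  80  98  97 100 102 101]
 [ 83  86  71  41  31  36  48  45  78 100  96  97 103 100]
 [ 70  47  32  24  44  90 125 109  86 100  97  99 101 101]
 [ 36  21  13  31  45  74 112  94  77  97  98  98 101 101]
 [ 15  15  14  23  31  48  69  63  72  95  98 101 102 103]
 [ 14  17  10  16  16  29  32  42  74  96 100 100 102 102]
 [ 13   8   3  10  16  33  43  48  73  93  98 101  99 101]
 [ 44  21  23  55  49  41  47  51  69  90  97 100 101 100]
 [ 87  87  69  67  59  43  49  50  68  89  97 100 104 102]
 [ 98  97  92  87  63  45  48  52  66  89  99  99 101 100]
 [ 94  93  93  88  63  44  47  53  67  87  98 100 102  98]
 [ 94  96  84  82  64  43  46  47  63  86  98  98 102 100]]
side [[425.7, 137.4], [423.8, 14
[... 207 characters left out ...]
8 128 128 127 127 127 128 128 127 127 127 127 127]
 [128 128 127 127 128 127 128 128 127 128 128 127 126 128]
 [127 128 127 128 128 109  96  93 120 127 127 127 128 127]
 [128 128 128 127 105  79  69  65 115 128 127 128 128 128]
 [128 128 128 128  82  60  63  64 115 127 128 128 127 128]
 [128 128 128 103  64  48  49  48 114 127 128 127 127 127]
 [128 128 129  82  46  45  45  44 114 128 128 127 127 127]
 [129 129 128  83  47  46  46  45 113 128 128 128 127 127]
 [112 111 101  67  44  45  46  94 122 128 127 128 128 128]
 [ 99  99  75  51  47  46  46 113 129 128 128 128 128 128]
 [100  97  70  48  47  45  47 114 127 128 128 128 128 127]
 [108 100  71  49  46  47  61 115 128 129 128 128 127 128]]
```

{"op": "apply_moves", "data": {
  "increments": [
    {"tx": 0.09, "ty": 0.6, "tz": 0, "ax": 0, "ay": 0, "az": 0},
    {"tx": 0, "ty": 0.48, "tz": 0, "ax": 0, "ay": 0, "az": 0},
    {"tx": 0, "ty": 0, "tz": 0.8, "ax": 0, "ay": 0, "az": 0},
    {"tx": 0, "ty": 0, "tz": 0.8, "ax": 0, "ay": 0, "az": 0},
    {"tx": 0, "ty": 0, "tz": 0.8, "ax": 0, "ay": 0, "az": 0},
    {"tx": 0, "ty": 0, "tz": 0.8, "ax": 0, "ay": 0, "az": 0},
    {"tx": 0, "ty": 0, "tz": 0.6, "ax": 0, "ay": 0, "az": 0},
    {"tx": 0, "ty": 0, "tz": 0.5, "ax": 0, "ay": 0, "az": 0},
    {"tx": 0, "ty": 0, "tz": 0.4, "ax": 0, "ay": 0, "az": 0},
    {"tx": 0, "ty": 0, "tz": 0.3, "ax": 0, "ay": 0, "az": 0},
    {"tx": 0, "ty": 0, "tz": 0, "ax": 0, "ay": 0, "az": 0}
  ]
}}

```text
time_s: 58.28
ee_pos: [0.5536, -0.476, 0.2541]
eef_rot: [-3.141, 0.001, 0.002]
force: [0.4, -0.1, 0.3]
grip_width: 0.0941
grip_force: 0.0
```

{"op": "apply_moves", "data": {
  "increments": [
    {"tx": 0, "ty": 0, "tz": 0, "ax": 0, "ay": 0, "az": 0},
    {"tx": 0, "ty": 0, "tz": 0, "ax": 0, "ay": 0, "az": 0},
    {"tx": 0, "ty": 0, "tz": 0, "ax": 0, "ay": 0, "az": 0},
    {"tx": 0, "ty": 0, "tz": 0, "ax": 0, "ay": 0, "az": 0},
    {"tx": 0, "ty": 0, "tz": 0, "ax": 0, "ay": 0, "az": 0},
    {"tx": 0, "ty": 0, "tz": 0, "ax": 0, "ay": 0, "az": 0},
    {"tx": 0, "ty": 0, "tz": 0, "ax": 0, "ay": 0, "az": 0},
    {"tx": 0, "ty": 0, "tz": 0, "ax": 0, "ay": 0, "az": 0},
    {"tx": 0, "ty": 0, "tz": 0, "ax": 0, "ay": 0, "az": 0}
  ],
  "jaw": 1,
  "force": 15
}}

```text
time_s: 59.4
ee_pos: [0.5535, -0.4765, 0.2547]
eef_rot: [3.14, -0.001, 0.001]
force: [1.7, -5.4, -2.6]
grip_width: 0.017
grip_force: 15.0
```

Run:
```python
from h import *
plan(.5535,-.4775,.073,0);o=get_obs();print(o['force'],o['grip_force'])
```

```text
now grasp [ 0.5535 -0.4765  0.0747] rpy [ 1.7992e+02 -4.0000e-02  7.0000e-02] t 59.4 w 0.017
az tot 0.01 tx -0.00 ty 0.03 tz 0.06
[ 1.7290289  -5.38210828 -2.5728408 ] 14.999650156823918
```

{"op": "apply_moves", "data": {
  "increments": [
    {"tx": 0, "ty": 0.04, "tz": 0, "ax": 0, "ay": 0, "az": 0},
    {"tx": 0.311, "ty": -0.041, "tz": 0, "ax": 0, "ay": 0, "az": 0},
    {"tx": 0.289, "ty": -0.12, "tz": 0, "ax": 0, "ay": 0, "az": 0},
    {"tx": 0.249, "ty": -0.191, "tz": 0, "ax": 0, "ay": 0, "az": 0},
    {"tx": 0, "ty": 0, "tz": 0, "ax": 0, "ay": 0, "az": 0}
  ]
}}

```text
time_s: 60.02
ee_pos: [0.5793, -0.4655, 0.2545]
eef_rot: [-3.138, 0.004, 0.003]
force: [-10.4, 10.2, 6.6]
grip_width: 0.0173
grip_force: 15.0
```

Run:
```python
from h import *
a=np.radians(-45); plan(.553+.036*np.cos(a),-.4417+.036*np.sin(a),.073,0);o=get_obs();print(o['force'])
```

```text
now grasp [ 0.5793 -0.4655  0.0745] rpy [-1.7979e+02  2.1000e-01  1.5000e-01] t 60.0 w 0.0173
az tot 0.03 tx -0.03 ty 0.06 tz 0.05
[-10.38165334  10.18638939   6.63723465]
```

{"op": "apply_moves", "data": {
  "increments": [
    {"tx": -0.035, "ty": -0.035, "tz": 0, "ax": 0, "ay": 0, "az": 0},
    {"tx": 0, "ty": 0, "tz": 0, "ax": 0, "ay": 0, "az": 0}
  ]
}}

```text
time_s: 60.28
ee_pos: [0.5782, -0.4652, 0.2546]
eef_rot: [-3.141, 0.001, 0.002]
force: [-2.3, 5.6, 2.3]
grip_width: 0.0172
grip_force: 15.0
```

Run:
```python
from h import *
for i in range(3):
    c=camera('top');o=get_obs();print(o['force'],o['ee_pos'])
```

```text
[-3.3210311   4.65054454  2.376255  ] [ 0.57814052 -0.46529621  0.25469455]
[-3.8698638   4.88497363  2.75715952] [ 0.57811522 -0.46533223  0.25465922]
[-1.89871212  4.94330418  3.58397414] [ 0.57809056 -0.46537581  0.25463678]
```

```bash
cat >> h.py <<'E'
def circ(cx,cy,p,a0,n,st=15):
    for k in range(1,n+1):
        a=np.radians(a0+st*k);q=np.array([cx+.036*np.cos(a),cy+.036*np.sin(a)]);d=(q-p)/.03;print(a0+st*k,'tx %.2f ty %.2f'%(d[0],-d[1]));p=p+np.array([round(d[0],2),round(d[1],2)])*.03
E
python3 - <<'E'
from h import *
circ(.550,-.4415,get_obs()['ee_pos'][:2],-40,12)
E
```

```text
-25 tx 0.15 ty -0.29
-10 tx 0.10 ty -0.30
5 tx 0.01 ty -0.31
20 tx -0.07 ty -0.31
35 tx -0.14 ty -0.27
50 tx -0.22 ty -0.24
65 tx -0.26 ty -0.16
80 tx -0.30 ty -0.10
95 tx -0.31 ty -0.01
110 tx -0.31 ty 0.07
125 tx -0.27 ty 0.14
140 tx -0.24 ty 0.21
```

{"op": "apply_moves", "data": {
  "increments": [
    {"tx": 0.15, "ty": -0.29, "tz": 0, "ax": 0, "ay": 0, "az": 0},
    {"tx": 0.1, "ty": -0.3, "tz": 0, "ax": 0, "ay": 0, "az": 0},
    {"tx": 0.01, "ty": -0.31, "tz": 0, "ax": 0, "ay": 0, "az": 0},
    {"tx": -0.07, "ty": -0.31, "tz": 0, "ax": 0, "ay": 0, "az": 0},
    {"tx": 0, "ty": 0, "tz": 0, "ax": 0, "ay": 0, "az": 0}
  ]
}}

```text
time_s: 61.05
ee_pos: [0.5843, -0.4283, 0.2547]
eef_rot: [-3.141, -0.001, 0.002]
force: [6.2, 3.2, -0.8]
grip_width: 0.0172
grip_force: 15.0
```

Run:
```python
from h import *
o=get_obs();print(o['force'],o['ee_pos'])
circ(.550,-.4415,o['ee_pos'][:2],20,8)
```

```text
[ 6.18773819  3.21145428 -0.83592127] [ 0.58431387 -0.42833645  0.25471989]
35 tx -0.16 ty -0.25
50 tx -0.21 ty -0.23
65 tx -0.27 ty -0.17
80 tx -0.30 ty -0.09
95 tx -0.31 ty -0.02
110 tx -0.30 ty 0.07
125 tx -0.28 ty 0.15
140 tx -0.23 ty 0.21
```

Run:
```python
from h import *
from scipy.optimize import least_squares as L
P=np.array([[.5535,-.4777],[.5777,-.4648],[.5849,-.428]])
r=L(lambda c:np.hypot(*(P-c).T)-.036,[.551,-.4415]);c=r.x;print(c,r.fun)
p=get_obs()['ee_pos'][:2];a=np.degrees(np.arctan2(*(p-c)[::-1]));print(a)
circ(*c,p,a,8)
```

```text
[ 0.55106352 -0.44132114] [ 0.00046036 -0.00049284  0.00036427]
21.331292328582894
36.33129232858289 tx -0.14 ty -0.28
51.33129232858289 tx -0.22 ty -0.22
66.33129232858289 tx -0.27 ty -0.17
81.33129232858289 tx -0.30 ty -0.08
96.33129232858289 tx -0.31 ty -0.01
111.33129232858289 tx -0.30 ty 0.08
126.33129232858289 tx -0.28 ty 0.15
141.3312923285829 tx -0.23 ty 0.21
```

{"op": "apply_moves", "data": {
  "increments": [
    {"tx": -0.14, "ty": -0.28, "tz": 0, "ax": 0, "ay": 0, "az": 0},
    {"tx": -0.22, "ty": -0.22, "tz": 0, "ax": 0, "ay": 0, "az": 0},
    {"tx": -0.27, "ty": -0.17, "tz": 0, "ax": 0, "ay": 0, "az": 0},
    {"tx": -0.3, "ty": -0.08, "tz": 0, "ax": 0, "ay": 0, "az": 0},
    {"tx": -0.31, "ty": -0.01, "tz": 0, "ax": 0, "ay": 0, "az": 0},
    {"tx": -0.3, "ty": 0.08, "tz": 0, "ax": 0, "ay": 0, "az": 0},
    {"tx": 0, "ty": 0, "tz": 0, "ax": 0, "ay": 0, "az": 0}
  ]
}}

```text
time_s: 61.92
ee_pos: [0.5371, -0.4087, 0.2546]
eef_rot: [-3.139, 0.002, 0.001]
force: [-5.1, 7.8, 4.2]
grip_width: 0.0172
grip_force: 15.0
```

Run:
```python
from h import *
o=get_obs();c=np.array([.5511,-.4413]);print(o['force'],o['ee_pos'])
p=o['ee_pos'][:2];a=np.degrees(np.arctan2(*(p-c)[::-1]));print(a)
circ(*c,p,a,8)
T=grab('top','g1');carried(T,.0465)
```

```text
[-5.12907731  7.82125529  4.1619279 ] [ 0.53709224 -0.4086806   0.25459866]
113.24015789551254
128.24015789551254 tx -0.28 ty 0.14
143.24015789551254 tx -0.21 ty 0.23
158.24015789551254 tx -0.16 ty 0.27
173.24015789551254 tx -0.07 ty 0.31
188.24015789551254 tx -0.00 ty 0.31
203.24015789551254 tx 0.08 ty 0.30
218.24015789551254 tx 0.16 ty 0.27
233.24015789551254 tx 0.23 ty 0.22
c [ 676.8 -100.3] [86.3 85.1] 89.2 max [ 0.7196 -0.0571] min [ 0.6343 -0.1432]
c [ 683.1 -213.9] [85.9 85.8] 2.4 max [ 0.7268 -0.1697] min [ 0.6392 -0.2574]
c [ 689.1 -326.2] [86.9 87.6] 3.3 max [ 0.7343 -0.2808] min [ 0.6438 -0.3707]
```

{"op": "apply_moves", "data": {
  "increments": [
    {"tx": -0.3, "ty": 0.12, "tz": 0, "ax": 0, "ay": 0, "az": 0},
    {"tx": -0.21, "ty": 0.23, "tz": 0, "ax": 0, "ay": 0, "az": 0},
    {"tx": -0.16, "ty": 0.27, "tz": 0, "ax": 0, "ay": 0, "az": 0},
    {"tx": -0.07, "ty": 0.31, "tz": 0, "ax": 0, "ay": 0, "az": 0},
    {"tx": 0, "ty": 0.31, "tz": 0, "ax": 0, "ay": 0, "az": 0},
    {"tx": 0, "ty": 0, "tz": 0, "ax": 0, "ay": 0, "az": 0}
  ]
}}

```text
time_s: 62.72
ee_pos: [0.5153, -0.4472, 0.2546]
eef_rot: [3.141, -0.001, 0.001]
force: [2.8, -1.1, -1.3]
grip_width: 0.0172
grip_force: 15.0
```

Run:
```python
from h import *
o=get_obs();c=np.array([.5509,-.4411]);print(o['force'],o['ee_pos'])
p=o['ee_pos'][:2];a=np.degrees(np.arctan2(*(p-c)[::-1]));print(a)
circ(*c,p,a,8)
```

```text
[ 2.75033941 -1.09919071 -1.34839456] [ 0.51534663 -0.44718329  0.2546269 ]
-170.29054588814964
-155.29054588814964 tx 0.09 ty 0.30
-140.29054588814964 tx 0.17 ty 0.26
-125.29054588814964 tx 0.23 ty 0.22
-110.29054588814964 tx 0.28 ty 0.14
-95.29054588814964 tx 0.30 ty 0.07
-80.29054588814964 tx 0.32 ty -0.01
-65.29054588814964 tx 0.30 ty -0.09
-50.29054588814964 tx 0.26 ty -0.17
```

{"op": "apply_moves", "data": {
  "increments": [
    {"tx": 0.09, "ty": 0.3, "tz": 0, "ax": 0, "ay": 0, "az": 0},
    {"tx": 0.17, "ty": 0.26, "tz": 0, "ax": 0, "ay": 0, "az": 0},
    {"tx": 0.23, "ty": 0.22, "tz": 0, "ax": 0, "ay": 0, "az": 0},
    {"tx": 0.28, "ty": 0.14, "tz": 0, "ax": 0, "ay": 0, "az": 0},
    {"tx": 0.3, "ty": 0.07, "tz": 0, "ax": 0, "ay": 0, "az": 0},
    {"tx": 0, "ty": 0, "tz": 0, "ax": 0, "ay": 0, "az": 0}
  ]
}}

```text
time_s: 63.48
ee_pos: [0.5482, -0.4763, 0.2547]
eef_rot: [3.139, -0.001, 0.002]
force: [1.1, -6.3, -0.0]
grip_width: 0.0171
grip_force: 15.0
```

{"op": "apply_moves", "data": {
  "increments": [
    {"tx": 0.1, "ty": 0, "tz": 0, "ax": 0, "ay": 0, "az": 0},
    {"tx": 0.1, "ty": 0, "tz": 0, "ax": 0, "ay": 0, "az": 0},
    {"tx": 0, "ty": 0, "tz": 0, "ax": 0, "ay": 0, "az": 0}
  ]
}}

```text
time_s: 63.85
ee_pos: [0.5532, -0.4766, 0.2547]
eef_rot: [3.14, 0.001, 0.001]
force: [-7.4, -5.6, 1.5]
grip_width: 0.0173
grip_force: 15.0
```

Run:
```python
from h import *
o=get_obs();c=np.array([.5509,-.4413]);print(o['force'],o['ee_pos'])
p=o['ee_pos'][:2];print(np.degrees(np.arctan2(*(p-c)[::-1])))
T=grab('top','g2');carried(T,.0465)
```

```text
[-7.42427003 -5.5611544   1.4904198 ] [ 0.5532135  -0.47657421  0.25466432]
-86.24756249560592
c [712.8 -97.7] [86.1 85.7] 2.8 max [ 0.7547 -0.0549] min [ 0.6691 -0.1413]
c [ 718.7 -212.3] [86.5 86.1] 2.8 max [ 0.7621 -0.1695] min [ 0.6739 -0.2555]
c [ 724.7 -324.5] [88.1 88. ] 2.9 max [ 0.7695 -0.2791] min [ 0.6809 -0.3691]
```

{"op": "apply_moves", "data": {
  "increments": [
    {"tx": 0.06, "ty": 0, "tz": 0, "ax": 0, "ay": 0, "az": 0},
    {"tx": 0, "ty": 0, "tz": 0, "ax": 0, "ay": 0, "az": 0},
    {"tx": 0, "ty": 0, "tz": 0, "ax": 0, "ay": 0, "az": 0}
  ]
}}

```text
time_s: 64.28
ee_pos: [0.5543, -0.4768, 0.2545]
eef_rot: [3.141, 0.003, 0.001]
force: [-13.9, -4.4, 4.1]
grip_width: 0.0167
grip_force: 15.0
```

{"op": "apply_moves", "data": {
  "increments": [
    {"tx": 0, "ty": 0, "tz": 0, "ax": 0, "ay": 0, "az": 0},
    {"tx": 0, "ty": 0, "tz": 0, "ax": 0, "ay": 0, "az": 0},
    {"tx": 0, "ty": 0, "tz": 0, "ax": 0, "ay": 0, "az": 0},
    {"tx": 0, "ty": 0, "tz": 0, "ax": 0, "ay": 0, "az": 0},
    {"tx": 0, "ty": 0, "tz": 0, "ax": 0, "ay": 0, "az": 0},
    {"tx": 0, "ty": 0, "tz": 0, "ax": 0, "ay": 0, "az": 0},
    {"tx": 0, "ty": 0, "tz": -0.4, "ax": 0, "ay": 0, "az": 0},
    {"tx": 0, "ty": 0, "tz": -0.8, "ax": 0, "ay": 0, "az": 0},
    {"tx": 0, "ty": 0, "tz": -1, "ax": 0, "ay": 0, "az": 0},
    {"tx": 0, "ty": 0, "tz": -1, "ax": 0, "ay": 0, "az": 0},
    {"tx": -1, "ty": 0, "tz": -1, "ax": 0, "ay": 0, "az": 0},
    {"tx": -1, "ty": 0, "tz": -1, "ax": 0, "ay": 0, "az": 0}
  ],
  "jaw": 0
}}

```text
time_s: 65.78
ee_pos: [0.4945, -0.4756, 0.4125]
eef_rot: [3.141, -0.001, 0.002]
force: [-0.1, -0.9, -0.5]
grip_width: 0.0942
grip_force: 0.0
```

{"op": "apply_moves", "data": {
  "increments": [
    {"tx": -1, "ty": 0, "tz": 0, "ax": 0, "ay": 0, "az": 0},
    {"tx": -1, "ty": 0, "tz": 0, "ax": 0, "ay": 0, "az": 0},
    {"tx": -1, "ty": 0, "tz": 0, "ax": 0, "ay": 0, "az": 0},
    {"tx": -1, "ty": 0, "tz": 0, "ax": 0, "ay": 0, "az": 0},
    {"tx": -1, "ty": 0, "tz": 0, "ax": 0, "ay": 0, "az": 0},
    {"tx": -1, "ty": 0, "tz": 0, "ax": 0, "ay": 0, "az": 0},
    {"tx": 0, "ty": 0, "tz": 0, "ax": 0, "ay": 0, "az": 0}
  ]
}}

```text
time_s: 66.65
ee_pos: [0.314, -0.4763, 0.412]
eef_rot: [3.14, -0.001, -0.0]
force: [0.5, -0.7, -0.7]
grip_width: 0.0941
grip_force: 0.0
```

Run:
```python
from h import *
o=get_obs();print(o['time_s'],o['ee_pos'])
T=grab('top','z1');carried(T,.0465)
cv2.imwrite('pics/z1v.png',T['pixels'][100:350,90:520,::-1])
```

```text
66.65 [ 0.3140044  -0.47627363  0.41198016]
c [712.8 -97.7] [86.1 85.7] 2.8 max [ 0.7547 -0.0549] min [ 0.6691 -0.1413]
c [ 718.7 -212.2] [86.6 86. ] 2.5 max [ 0.7621 -0.1695] min [ 0.6739 -0.2556]
c [ 724.7 -324.5] [88.1 88. ] 2.9 max [ 0.7695 -0.2791] min [ 0.6809 -0.3695]
```

View pics/z1v.png

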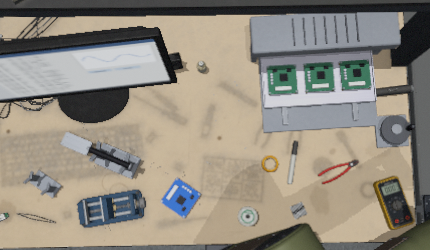

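The picture shows the three boards on the carriage at (283,79), (319,77) and (355,76), run in under the lamp. The lifter lies in its cradle at (105,158), and the bystanders and the blue board are where they were. Handing in.

```bash
python3 -c "
from station import hand_in; print(hand_in())"
```

```text
the job is handed in; nothing more can be done
None
```

The job is handed in at about 67 s: all three boards stand on the carriage, the crank is wound to its stop with the carriage under the lamp (about 80 mm of travel), and the lifter is back in its cradle the same way round. The hand-in gave no verdict.

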